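# Clear the paint-mixing scale and zero it

### The arm

A 6-joint arm with a two-finger parallel gripper is mounted at the origin on the work surface. World frame = base frame: x ahead of the robot, y to its left, z up, the work surface at z = 0. Lengths are in m, angles in degrees, forces in N, time in s.
With the tool pointing down it reaches from about 0.3 to 0.75 m from the base axis. Payload 8.5 kg.
Tool frame: the origin (TCP) lies at the very end of the fingers, on their centre line; the grasp point (between the pads) lies 19 mm behind it (env.grip_point_offset is the distance from the TCP to the grasp point, in m); z points along the fingers, y is the direction in which the jaws open and shut (so a half turn about z gives the same grasp; the last joint's range is limited). The gripper opens to 85 mm and grips with 20 to 120 N. Pads are 22 mm wide; open, the fingers measure 114 mm over their backs; the gripper's body (76 mm by 85 mm) begins 54 mm behind the grasp point. The pads swing forward as they close: fully open they stand 13 mm farther back than shut.
Start: joints at [51.835, 21.807, 74.336, -0, 83.858, -12.336], TCP at [0.24, 0.495, 0.231] pointing down, gripper open.
Joint ranges: [-178.18, 178.18], [-50.72, 133.34], [12.68, 142.11], [-81.47, 261.47], [9.98, 163.14], [-165.26, 165.26]. Speed limits (degrees/s): [136.94, 136.94, 180, 180, 180, 180].

### API

Orientations are given as a 3x3 rotation matrix whose columns are the frame's x, y, z axes.
In Python, from rig import env gives the robot as it stands.
- The arm moves only by the tool move_arm, never from a script. Its argument "moves" is a list of rows, each a list of 4 numbers: the shift along the tool's x, y, z in mm, then the turn about the tool's z in rad. In form: [[tx, ty, tz, spin], ...]. A call has 1 to 20 rows; each row is the pose to reach, as a shift and turn from the pose commanded when the call began, along the tool's axes at that moment; what a row does not reach only later rows make up. A row lasts 1/10 s, in which the tool goes at most 50 mm and 8.59 degrees, less where a joint would pass 70% of its speed; a pose out of reach is approached as far as the arm can. A call with a gripper value outside its range is refused whole. "grip" is the closure, from 0 (fully open) to 1 (shut), set as the call begins (left out, the last holds). The fingers move at their own pace and stop on an object; "grip_force" is the grip in N (left out, the last holds). Time passes only in rows, so rows that repeat a pose let the fingers close. It gives the time, the measured TCP pose, the force and the opening at its end, in the units of the state.
- env.observe(): the state, without advancing time (a new reading comes with each control period).
- env.get_image(name): name is "scene" or "top"; returns the picture (400x640x3 uint8, red, green, blue); there is no depth.
- env.get_calibration(name): a dict with "fovy" (degrees; the focal length in pixels is half the picture's height over the tangent of half this angle, whatever the lens; pixels are square), "cx", "cy" (the principal point, pixels), "k1" (the pictures are not rectified: a ray, as slopes to the right and down, at radius r is drawn at 1 + k1 r^2 times it, then the intrinsics apply), "extrinsics" (4x4, takes a point from world to camera coordinates). Camera axes: x right, y up, looking along -z (the intrinsics and any distortion apply to the point x, -y, -z); pixel columns grow to the right and rows downward; lengths in m; the calibration is good to about 2 mm. A picture is of the moment at which its call begins. get_calibration takes no time and is no camera call.
- env.close_job(): hands the job in, once; it reports no verdict.
Trained networks look in the newest picture that a camera, given by its name, has taken for a name from the list of things; names that differ only in an ending like _2 or _b are one class to them, and where a whole thing is asked for, a point or a joint stands for the part that bears it (a point fixed in the world has none). Each returns a list of dicts, best first, with "conf" (0 to 1); they miss things now and then, are a little off and sometimes report something else, mostly with a low value. They report only what shows in the picture. A call takes as long as a camera call.
- env.silhouettes(camera, name): "region" (400x640 bool, what is visible of it) and "point" ([row, column] in pixels, amid what is visible of it).
- env.tip_of(camera, name): "point" ([row, column] in pixels: a listed point, or the origin of a listed thing).
The state is a dict: "time_s": time; "q": joint angles; "qvel": joint speeds; "joint_efforts": joint torques, N m; "position": TCP position; "tool_rot": TCP orientation; "ft_force": force on the tool from outside, world axes, zero at the start; "wrist_torque": the same for the moment, N m; "grip_width": finger opening in m.
Only numpy, scipy, OpenCV 4.12 (cv2) and the standard library are available. Lean on these libraries where they do the work, as an engineer would, in place of code of your own. Each camera call takes 0.05 s, during which the arm holds its last target.

### The job

Clear the three bits of rubbish (wooden stub, dried paint plug, orange offcut) off the pan of the mixing scale into the red waste bin. Once all three are in the bin, zero the scale: press the green key fully down and let it come up, then press the blue key fully down and let it come up. Leave the red key alone, leave the white cup standing upright on the pan, and shift nothing else on the bench.

Things in the scene. Friction and masses are not known exactly. Their poses are not given: they have to be found in the camera images.
- scale: Bench scale, fixed; origin on the bench under the middle of its pan; x points to the rear (away from the operator), y left, z up. A black shelf 20 mm high in front of the pan, x from -170 to -90 mm, carries three key blocks with keys, lower than 70 mm. Two bits of rubbish lie on the rear half of the pan, one on the front half beside the cup; which is which varies.
- pan_centre (a point): Middle of the pan's top, axes as the scale. The pan is a flat pale metal plate 200 (x) by 320 (y) mm without a lip; its top is 45 mm above the bench.
- rack_front (a point): Middle of the yellow front bar (10 mm thick, along y) of a fixed wire rack that roofs the rear half of the pan, 225 mm above the bench; axes as the scale. 6 mm bars 50 mm apart run from it to a like bar 105 mm farther back; the rack is 310 mm wide. Its only legs are two 12 mm posts at the rear corners (105 mm back, 150 mm to each side). Below it is open to front and sides.
- stub_centre (a point): Centre of the wooden stub (one end painted green), a loose block 68 (its x) by 26 (its y) by 20 mm (z), about 30 g.
- plug_centre (a point): Centre of the dried paint plug, a loose dark green round puck, 42 mm across at most, 24 mm high, with a small blister 3 mm higher, about 35 g.
- wedge_centre (a point): Centre of the orange-painted wood offcut with a brown stripe, a loose block 50 (its x) by 30 (its y) by 22 mm (z), about 35 g.
- bin: Red open-topped waste bin, fixed; outside 180 by 180 mm, 120 mm high, walls 5 mm; origin at the centre of its underside on the bench. It stands to the left or the right of the scale, the big tin on the other side.
- key_green (a joint): Travel of the green key (m): 0 up, 0.006 fully down; sprung, fully down takes about 5 N.
- key_blue (a joint): Travel of the blue key (m): as the green key.
- key_red (a joint): Travel of the red key (m): as the green key; leave it alone.
- key_green_top (a point): Middle of the round top of the green key, 30 mm across. The three keys stand in a row along the scale's y, 58 mm apart, in any order, and are tipped 25 degrees (0.44 rad) towards the operator; the point's z axis points out of the key, and the key is pressed against it.
- key_blue_top (a point): Middle of the top of the blue key, axes as for the green key.
- key_red_top (a point): Middle of the top of the red key, axes as for the green key.
- cup_centre (a point): Centre of the empty white mixing cup, 56 mm across the rim, 70 mm high, standing loose on the front half of the pan, on the left or the right; stays where it is.
- tin_centre (a point): Centre of the big white paint tin, 173 mm across, 190 mm high; stays where it is.
- jar_centre (a point): Centre of an amber jar, 56 mm across, 85 mm high; stays where it is.
- tape_centre (a point): Centre of a yellow tape roll, 100 mm across, 36 mm high; stays where it is.
- fitting_centre (a point): Centre of a brass fitting, 28 mm across, 30 mm high; stays where it is.

How it is judged (in metres and radians):
On the way, in this order (a step that is already met when the one before it is completed fails the run):
1. all three bits of rubbish are in the bin (x of stub_centre in the frame of bin between -0.086 and 0.086 m and y of stub_centre in the frame of bin between -0.086 and 0.086 m and z of stub_centre in the frame of bin between 0 and 0.1 m and x of plug_centre in the frame of bin between -0.086 and 0.086 m and y of plug_centre in the frame of bin between -0.086 and 0.086 m and z of plug_centre in the frame of bin between 0 and 0.1 m and x of wedge_centre in the frame of bin between -0.086 and 0.086 m and y of wedge_centre in the frame of bin between -0.086 and 0.086 m and z of wedge_centre in the frame of bin between 0 and 0.1 m), for 0.2 s.
2. the green key is pressed down, alone (value of joint key_green above 0.0045 m and value of joint key_blue below 0.002 m).
3. the green key has come up again (value of joint key_green below 0.0015 m).
4. the blue key is pressed down, alone (value of joint key_blue above 0.0045 m and value of joint key_green below 0.002 m).
At the end, for the whole second after the job is handed in: All three bits of rubbish lie at rest inside the bin (centres within its walls and at least 20 mm below its rim), all three keys are up, the cup stands upright and, like the other bystanders, within 25 mm of where it was (all of step 1 and linear speed of each of stub, plug, wedge below 0.02 m/s and value of joint each of key_red, key_green, key_blue below 0.0015 m and angle between cup_centre's own z axis and vertical below 0.1 rad and distance of each of cup_centre, tin_centre, jar_centre, tape_centre, fitting_centre, stopper_centre from where it was at the start of the episode below 0.025 m); the robot touches nothing.
It fails at once if the red key is pressed (more than 3 mm) (value of joint key_red above 0.003 m).
It fails at once if the green or blue key is pressed (more than 3 mm) before the rubbish is in the bin (value of joint any of key_green, key_blue above 0.003 m and not (x of stub_centre in the frame of bin between -0.086 and 0.086 m and y of stub_centre in the frame of bin between -0.086 and 0.086 m and z of stub_centre in the frame of bin between 0 and 0.1 m and x of plug_centre in the frame of bin between -0.086 and 0.086 m and y of plug_centre in the frame of bin between -0.086 and 0.086 m and z of plug_centre in the frame of bin between 0 and 0.1 m and x of wedge_centre in the frame of bin between -0.086 and 0.086 m and y of wedge_centre in the frame of bin between -0.086 and 0.086 m and z of wedge_centre in the frame of bin between 0 and 0.1 m)).
It fails at once if the cup is tipped over or a bystander is shifted more than 25 mm (angle between cup_centre's own z axis and vertical above 0.5 rad or not (distance of each of cup_centre, tin_centre, jar_centre, tape_centre, fitting_centre, stopper_centre from where it was at the start of the episode below 0.025 m)).
It also fails if it takes over 72 s, if anything falls off the work surface, if the arm or the gripper's body presses on something with over 40 N, if the wrist force passes 120 N, or if a joint passes its speed limit or range.

## Working session

There is one attempt and no reset: what is moved stays moved. The work goes in short steps, Python scripts to look and compute and a tool call to move; the robot and the scene stay as the last step left them, time stands still between calls to the robot, and variables do not carry over. Pictures are saved under pics/ and viewed, and the job is handed in when it is done.

Besides the shell and the picture viewer there is one more tool, called after ">>>" in YAML: its name, and indented under it one key for each argument. move_arm: Moves the arm, as the interface text tells. Its arguments: {"type":"object","properties":{"moves":{"type":"array"},"grip":{"type":"number"},"grip_force":{"type":"number"}},"required":["moves"]}

```bash
ls; mkdir -p pics
python3 - <<'E'
from rig import env
import cv2, numpy as np
print(env.observe())
for n in ("scene","top"):
    im=env.get_image(n); cv2.imwrite(f"pics/{n}0.png",im[:,:,::-1])
    c=env.get_calibration(n); print(n,c)
E
```

```text
pics
{'time_s': 0.0, 'q': array([ 5.18344809e+01,  2.18410216e+01,  7.43847260e+01, -1.73512501e-05,
        8.38566296e+01, -1.23349475e+01]), 'qvel': array([ 0.00068487,  0.03851352, -0.02749781,  0.0106181 ,  0.00188751,
       -0.12967039]), 'joint_efforts': array([ 3.42983303e-04, -4.48449540e+01, -2.31279945e+01, -5.32181991e-05,
        4.56789450e-03,  4.76718995e-06]), 'position': array([0.23945537, 0.49481982, 0.23071164]), 'tool_rot': array([[-9.00086293e-01,  4.35710772e-01, -8.88201536e-04],
       [ 4.35711569e-01,  9.00085635e-01, -1.13058886e-03],
       [ 3.06847698e-04, -1.40462722e-03, -9.99998966e-01]]), 'ft_force': array([ 0.83979142, -0.70061425,  0.14287341]), 'wrist_torque': array([ 0.00161675, -0.01558676, -0.03744979]), 'grip_width': 0.08530287129762402}
scene {'fovy': 52.09366193374144, 'cx': 320.12475583314483, 'cy': 202.38384637139225, 'k1': -0.004537547332147783, 'extrinsics': array([[ 0.61760168,  0.78630413,  0.01714567, -0.33844141],
       [-0.54425454,  0.4115435 ,  0.73103963,  0.21178169],
       [ 0.56776329, -0.46082291,  0.68211956, -1.48013421],
       [ 0.        ,  0.        ,  0.        ,  1.        ]])}
top {'fovy': 56.9652216477215, 'cx': 316.961965487652, 'cy': 200.68694464223006, 'k1': -0.03525254999945753, 'extrinsics': array([[-0.0101581 , -0.99961234, -0.0259226 ,  0.02774585],
       [ 0.99547722, -0.01255808,  0.09416689, -0.5748069 ],
       [-0.09445592, -0.0248488 ,  0.99521888, -0.99086962],
       [ 0.        ,  0.        ,  0.        ,  1.        ]])}
```

View pics/scene0.png

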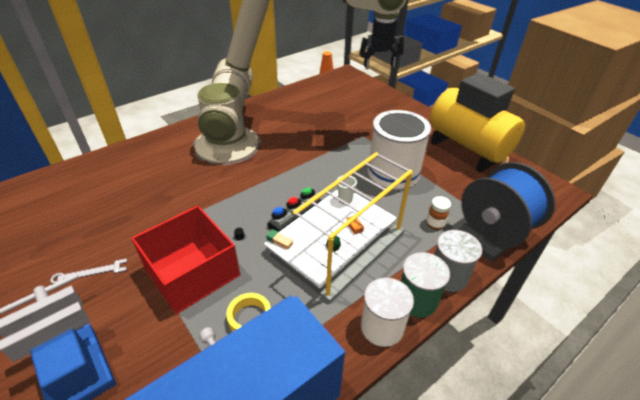

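View pics/top0.png

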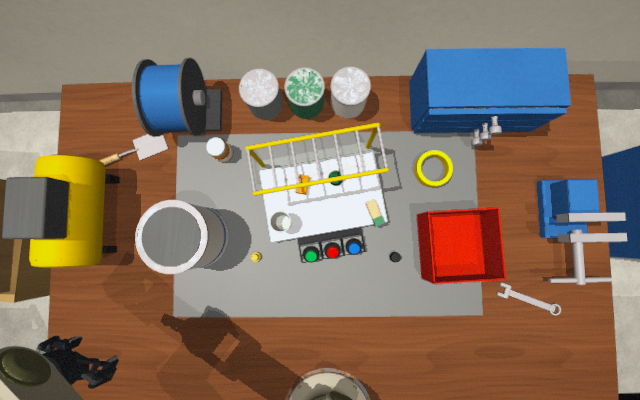

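The top view shows the keys as green (311,255), red (333,252) and blue (354,246). The stub is on the front half at (376,212), the wedge under the rack at (303,184) and the plug under the rack at (336,178). The cup is at (283,222), the bin at (460,245), the tin at left (175,237) and a black stopper at (395,257).

```bash
cat > h.py <<'E'
from rig import env
import cv2, numpy as np
from scipy.optimize import least_squares
C={n:env.get_calibration(n) for n in("scene","top")}
def K(n):
    f=200/np.tan(np.radians(C[n]["fovy"]/2)); return np.array([[f,0,C[n]["cx"]],[0,f,C[n]["cy"]],[0,0,1]]),np.array([C[n]["k1"],0,0,0,0])
F=np.diag([1,-1,-1.])
def proj(n,P):
    E=C[n]["extrinsics"];k,d=K(n)
    X=(np.atleast_2d(P)@E[:3,:3].T+E[:3,3])@F
    return cv2.projectPoints(X.reshape(-1,1,3),np.zeros(3),np.zeros(3),k,d)[0].reshape(-1,2) # col,row
def ray(n,cr):
    E=C[n]["extrinsics"];k,d=K(n)
    u=cv2.undistortPoints(np.array([[cr]],float),k,d)[0,0]
    return -E[:3,:3].T@E[:3,3], E[:3,:3].T@(F@np.array([u[0],u[1],1]))
def onz(n,cr,z):
    o,v=ray(n,cr); return o+v*(z-o[2])/v[2]
def tri(a,b): # top cr, scene cr
    (o,u),(p,v)=ray("top",a),ray("scene",b)
    s=np.linalg.lstsq(np.c_[u,-v],p-o,rcond=None)[0]
    A,B=o+s[0]*u,p+s[1]*v
    return (A+B)/2,np.linalg.norm(A-B)
E
python3 - <<'E'
from h import *
np.set_printoptions(precision=4,suppress=True)
for n in("top","scene"): env.get_image(n)
for t in ["pan_centre","rack_front","stub_centre","plug_centre","wedge_centre","bin","key_green_top","key_blue_top","key_red_top","cup_centre","tin_centre","scale","stopper_centre","fitting_centre"]:
    r={}
    for n in("top","scene"):
        try: l=env.tip_of(n,t)
        except Exception as e: print(t,e);break
        if l: r[n]=np.array(l[0]["point"])[::-1]; print(t,n,r[n],round(l[0]["conf"],2),len(l))
    if len(r)==2: print("   ",*tri(r["top"],r["scene"]))
E
```

```text
pan_centre top [325.1 195.6] 0.64 1
pan_centre scene [332.2 230.1] 0.89 1
    [0.5899 0.0021 0.0446] 0.009194965160467992
rack_front top [319.8 183.9] 0.66 1
rack_front scene [338.  184.4] 0.78 1
    [0.5971 0.0109 0.2089] 0.0027721785173189196
stub_centre top [375.  212.7] 0.69 2
stub_centre scene [278.4 237.5] 0.84 1
    [ 0.5382 -0.1332  0.0601] 0.0008187402546526398
plug_centre top [331.7 181. ] 0.65 2
plug_centre scene [334.1 239.9] 0.61 1
    [ 0.6269 -0.0185  0.0518] 0.0035645560462017993
wedge_centre top [301.4 184.6] 0.52 2
wedge_centre scene [356.6 222.2] 0.71 1
    [0.6185 0.065  0.0597] 0.007999019536552913
bin top [451.7 243.7] 0.67 2
bin scene [192.  272.8] 0.57 1
    [ 0.4535 -0.3524 -0.0036] 0.005114994682917434
key_green_top top [220.8 150.6] 0.49 2
key_green_top scene [304.1 188.2] 0.45 1
    [0.6075 0.0715 0.2631] 0.3049661271000846
key_blue_top top [352.8 248.9] 0.68 1
key_blue_top scene [275.3 207.4] 0.38 1
    [ 0.4416 -0.0749  0.0619] 0.005392195567711797
key_red_top top [334. 253.] 0.61 1
cup_centre top [280.4 220. ] 0.68 3
tin_centre scene [330.6 229.2] 0.62 1
scale top [320.  197.3] 0.71 1
scale scene [332.1 239.5] 0.63 1
    [ 0.5873  0.0128 -0.0029] 0.0009748675818515904
stopper_centre it knows: bin, cup_centre, fitting_centre, jar_centre, key_blue_top, key_green_top, key_red_top, pan_centre, plug_centre, rack_front, scale, stub_centre, tape_centre, tin_centre, wedge_centre
fitting_centre top [253.2 255.4] 0.49 1
```

Run:
```python
import cv2
t=cv2.imread("pics/top0.png")[110:290,220:420]; cv2.imwrite("pics/topc.png",cv2.resize(t,None,fx=3.3,fy=3.3,interpolation=cv2.INTER_CUBIC))
t=cv2.imread("pics/scene0.png")[140:310,230:430]; cv2.imwrite("pics/scenec.png",cv2.resize(t,None,fx=3.5,fy=3.5,interpolation=cv2.INTER_CUBIC))
```

```text
(no output)
```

View pics/topc.png

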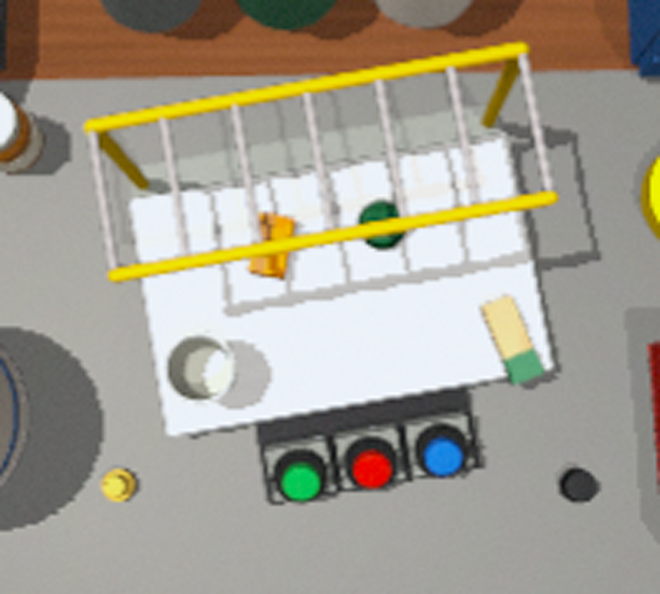

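View pics/scenec.png

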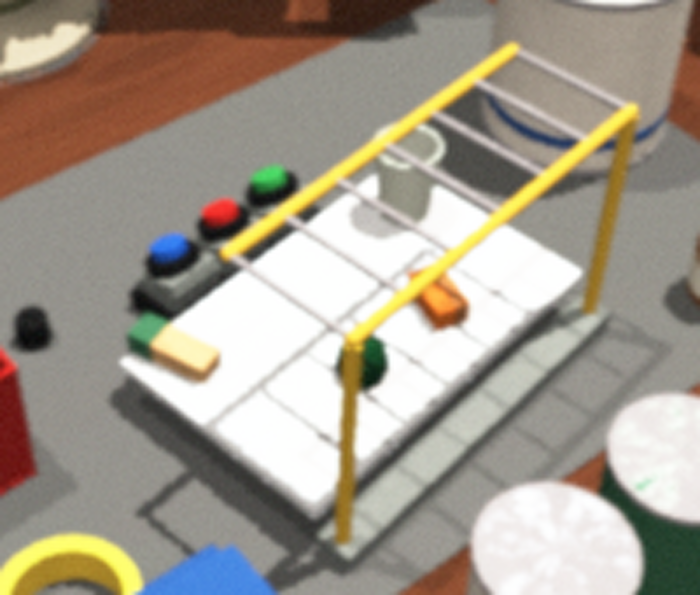

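Run:
```python
from h import *
np.set_printoptions(precision=4,suppress=True)
T=lambda p:(p[0]/3.3+220,p[1]/3.3+110); S=lambda p:(p[0]/3.5+230,p[1]/3.5+140)
ob=[("top","p",(-.1,.16),T((170,435))),("top","p",(-.1,-.16),T((553,372))),("top","p",(.1,.16),T((131,198))),("top","p",(.1,-.16),T((507,137))),
("top","r",(0,.155),T((112,276))),("top","r",(0,-.155),T((553,198))),("top","r",(.105,.155),T((88,127))),("top","r",(.105,-.155),T((524,48))),
("scene","p",(-.1,-.16),S((122,362))),("scene","p",(.1,-.16),S((317,512))),("scene","p",(.1,.16),S((583,272))),
("scene","r",(0,-.155),S((225,255))),("scene","r",(0,.155),S((515,48))),("scene","r",(.105,-.155),S((355,340))),("scene","r",(.105,.155),S((632,112)))]
def w(s,kind,xy):
    x,y,a,dx,dz=s
    lx,ly=xy; lz=.045
    if kind=="r": lx+=dx; lz=.225
    return np.array([x+np.cos(a)*lx-np.sin(a)*ly,y+np.sin(a)*lx+np.cos(a)*ly,lz])
def f(s): return np.concatenate([proj(n,w(s,k,q))[0]-o for n,k,q,o in ob])
r=least_squares(f,[.59,.005,-.17,.0,0],loss="soft_l1")
print(r.x,np.degrees(r.x[2])); print(r.fun.reshape(-1,2))
s=r.x
R=np.array([[np.cos(s[2]),-np.sin(s[2])],[np.sin(s[2]),np.cos(s[2])]])
loc=lambda P:(R.T@(np.array(P)[:2]-s[:2]))
print("rack0",w(s,"r",(0,0)))
for nm,cr,z in [("plug(low z)",T((382,224)),.057),("wedge",T((273,246)),.060),("stub",T((514,340)),.063),("cup rim",T((202,369)),.115),("cupbottom",T((212,369)),.047),("G",T((301,482)),.062),("R",T((372,468)),.062),("B",T((443,455)),.062),("stopper",T((578,486)),.02)]:
    P=onz("top",cr,z); print(nm,P,"loc",loc(P))
for nm,cr,z in [("stub",S((175,348)),.063),("plug",S((362,362)),.057),("wedge",S((438,298)),.060),("B",S((170,249)),.062),("R",S((222,213)),.062),("G",S((271,180)),.062),("cup rim",S((411,143)),.115)]:
    P=onz("scene",cr,z); print("scene",nm,P,"loc",loc(P))
# bin
b=cv2.imread("pics/top0.png")[190:300,400:520]; cv2.imwrite("pics/binc.png",cv2.resize(b,None,fx=5,fy=5,interpolation=cv2.INTER_CUBIC))
```

```text
[0.5894 0.0069 0.1664 0.0115 0.    ] 9.536304888667567
[[-1.3119 -0.26  ]
 [-0.4853 -2.1482]
 [-1.3555 -0.4422]
 [-0.7028 -2.7048]
 [-1.8928 -0.4488]
 [ 0.7883 -1.4275]
 [-1.8834 -0.4871]
 [ 0.4902 -0.9643]
 [-1.5996 -0.9184]
 [-1.2963 -0.7768]
 [-1.0221 -0.9219]
 [-1.7558  0.3662]
 [-0.7979 -0.7513]
 [-3.335   0.3031]
 [-0.4251 -1.8247]]
rack0 [0.6007 0.0088 0.225 ]
plug(low z) [ 0.6334 -0.0308  0.057 ] loc [ 0.0372 -0.0445]
wedge [0.6161 0.0582 0.06  ] loc [0.0348 0.0462]
stub [ 0.5369 -0.1351  0.063 ] loc [-0.0753 -0.1313]
cup rim [0.5145 0.1096 0.115 ] loc [-0.0568  0.1137]
cupbottom [0.517  0.1097 0.047 ] loc [-0.0543  0.1134]
G [0.4255 0.037  0.062 ] loc [-0.1566  0.0568]
R [ 0.4361 -0.0198  0.062 ] loc [-0.1556 -0.0009]
B [ 0.4458 -0.0765  0.062 ] loc [-0.1554 -0.0585]
stopper [ 0.4177 -0.1909  0.02  ] loc [-0.2021 -0.1666]
scene stub [ 0.5488 -0.1347  0.063 ] loc [-0.0634 -0.1329]
scene plug [ 0.6397 -0.0293  0.057 ] loc [ 0.0437 -0.044 ]
scene wedge [0.6267 0.0576 0.06  ] loc [0.0453 0.0439]
scene B [ 0.4581 -0.0782  0.062 ] loc [-0.1435 -0.0622]
scene R [ 0.4487 -0.0207  0.062 ] loc [-0.1433 -0.0039]
scene G [0.4402 0.0358 0.062 ] loc [-0.1423  0.0532]
scene cup rim [0.5204 0.1177 0.115 ] loc [-0.0497  0.1207]
```

View pics/binc.png

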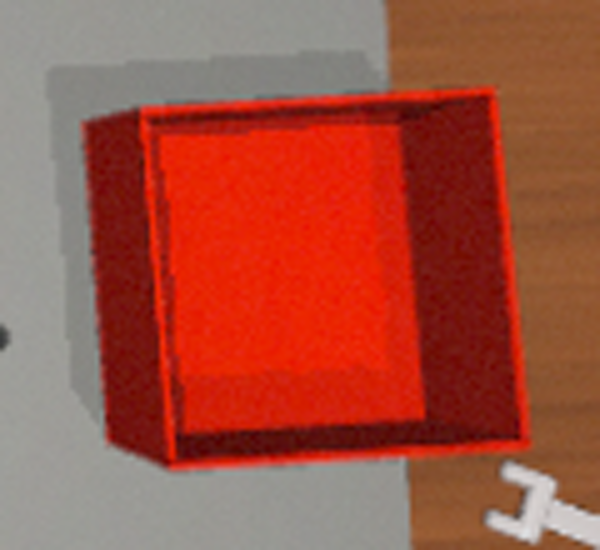

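```bash
cat > fit.py <<'E'
from h import *
np.set_printoptions(precision=4,suppress=True)
T=lambda p:np.array([(p[0]+.5)/3.3-.5+220,(p[1]+.5)/3.3-.5+110]); S=lambda p:np.array([(p[0]+.5)/3.5+229.5,(p[1]+.5)/3.5+139.5])
B=lambda p:np.array([(p[0]+.5)/5+399.5,(p[1]+.5)/5+189.5])
ob=[("top","p",(-.1,.16),T((170,435))),("top","p",(-.1,-.16),T((553,372))),("top","p",(.1,.16),T((131,198))),("top","p",(.1,-.16),T((507,137))),
("top","r",(0,.155),T((112,276))),("top","r",(0,-.155),T((553,198))),("top","r",(.105,.155),T((88,127))),("top","r",(.105,-.155),T((524,48))),
("scene","p",(-.1,-.16),S((122,362))),("scene","p",(.1,-.16),S((317,512))),("scene","p",(.1,.16),S((583,272))),
("scene","r",(0,-.155),S((225,255))),("scene","r",(0,.155),S((515,48))),("scene","r",(.105,-.155),S((355,340))),("scene","r",(.105,.155),S((632,112)))]
def w(s,kind,xy):
    x,y,a,dx=s[:4]
    lx,ly=xy; lz=.045
    if kind=="r": lx+=dx; lz=.225
    return np.array([x+np.cos(a)*lx-np.sin(a)*ly,y+np.sin(a)*lx+np.cos(a)*ly,lz])
def f(s):
    off={"top":s[4:6],"scene":s[6:8]}
    return np.concatenate([proj(n,w(s,k,q))[0]+off[n]-o for n,k,q,o in ob]+[s[4:]*.5])
r=least_squares(f,[.59,.005,.17,.0,0,0,0,0],loss="soft_l1",x_scale=[.01,.01,.01,.01,1,1,1,1])
s=r.x
off={"top":s[4:6],"scene":s[6:8]}
R=np.array([[np.cos(s[2]),-np.sin(s[2])],[np.sin(s[2]),np.cos(s[2])]])
loc=lambda P:(R.T@(np.array(P)[:2]-s[:2]))
E
python3 - <<'E'
from fit import *
print(s,np.degrees(s[2])); print(r.fun.reshape(-1,2))
print("rack0",w(s,"r",(0,0)))
for nm,t,sc in [("plug",(382,224),(362,362)),("wedge",(273,246),(438,298)),("stub",(514,340),(175,348)),("G",(301,482),(271,180)),("R",(372,468),(222,213)),("B",(443,455),(170,249)),("cuprim",(202,369),(411,143))]:
    P,e=tri(T(t)-off["top"],S(sc)-off["scene"]); print(nm,P,e,"loc",loc(P),"topz", [onz("top",T(t)-off["top"],z)[:2] for z in(.057,)])
for c in [(147,110),(492,92),(525,443),(173,465)]: print("bin",onz("top",B(c)-off["top"],.12),onz("top",B(c),.12))
print(proj("top",env.observe()["position"]),proj("scene",env.observe()["position"]))
a=cv2.imread("pics/top0.png")[300:400,0:160]; b=cv2.imread("pics/scene0.png")[0:100,310:470]
cv2.imwrite("pics/g.png",np.vstack([cv2.resize(x,None,fx=4.5,fy=3*1.0,interpolation=cv2.INTER_CUBIC) if 0 else cv2.resize(x,None,fx=3,fy=3,interpolation=cv2.INTER_CUBIC) for x in(a,b)]))
E
```

```text
[ 0.5891  0.0108  0.1633  0.0118  1.9485  0.6091 -0.1473  0.9641] 9.354814732767418
[[-0.616   0.6304]
 [ 0.2656 -0.8815]
 [-0.4     0.421 ]
 [ 0.3049 -1.4862]
 [-1.3829  0.2878]
 [ 1.353  -0.2627]
 [-1.2038  0.238 ]
 [ 1.222   0.1724]
 [-0.2056 -0.4963]
 [-0.098  -0.3869]
 [ 0.1898 -0.0978]
 [-0.2244  0.8408]
 [ 0.6678  0.1238]
 [-1.9145  0.7563]
 [ 0.9781 -0.9378]
 [ 0.9743  0.3045]
 [-0.0736  0.4821]]
rack0 [0.6008 0.0127 0.225 ]
plug [ 0.6357 -0.0254  0.056 ] 0.0018194673614582363 loc [ 0.04   -0.0433] topz [array([ 0.6361, -0.0247])]
wedge [0.6193 0.0645 0.0548] 0.0006642378769799569 loc [0.0385 0.0481] topz [array([0.6192, 0.0646])]
stub [ 0.54   -0.1298  0.057 ] 0.0002051872817484127 loc [-0.0714 -0.1308] topz [array([ 0.5399, -0.1299])]
G [0.4279 0.0437 0.0543] 0.0007986024669874549 loc [-0.1538  0.0587] topz [array([0.4278, 0.0433])]
R [ 0.4383 -0.014   0.0558] 0.0003886985939294693 loc [-0.1529  0.    ] topz [array([ 0.4384, -0.0138])]
B [ 0.4478 -0.0716  0.0552] 0.001352274298608894 loc [-0.1529 -0.0583] topz [array([ 0.4482, -0.0709])]
cuprim [0.5179 0.1164 0.1187] 0.003578387209839841 loc [-0.0531  0.1157] topz [array([0.5193, 0.1229])]
bin [ 0.537  -0.2553  0.12  ] [ 0.5355 -0.2601  0.12  ]
bin [ 0.5439 -0.428   0.12  ] [ 0.5423 -0.4328  0.12  ]
bin [ 0.3708 -0.4354  0.12  ] [ 0.3693 -0.4401  0.12  ]
bin [ 0.3625 -0.2618  0.12  ] [ 0.361  -0.2666  0.12  ]
[[100.6827 346.5448]] [[378.755   71.0599]]
```

View pics/g.png

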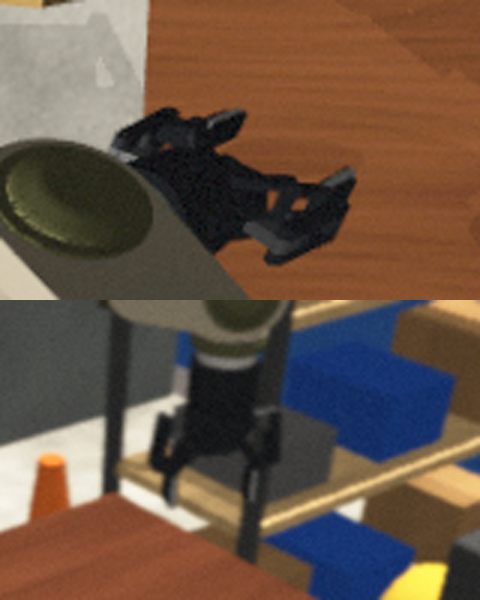

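```bash
cat >> h.py <<'E'
def plan(x,y,z,yawy=None):
    """tool deltas (mm, rad) to take TCP to world xyz and tool y axis to world angle yawy (deg, mod 180)"""
    o=env.observe(); R=o["tool_rot"]; d=R.T@(np.array([x,y,z])-o["position"])*1000
    cur=np.degrees(np.arctan2(R[1,1],R[0,1])); out=[]
    if yawy is not None:
        out=[round(np.radians(-(((yawy-cur+k)+180)%360-180)),4) for k in(0,180)]
    print("delta tool mm",np.round(d,1),"spin options",out,"curyaw y",round(cur,2),"q",np.round(o["q"],1),"t",o["time_s"])
E
python3 - <<'E'
from h import *
plan(.50,-.12,.30,110.5)
E
```

```text
delta tool mm [-502.3 -440.1  -68.7] spin options [np.float64(-0.8086), np.float64(2.3329)] curyaw y 64.17 q [ 51.8  21.8  74.3  -0.   83.9 -12.3] t 1.5
```

>>> move_arm:
  moves:
    - [0,0,-50,0]
    - [-30,-26,-69,-0.1]
    - [-500,-440,-69,-0.81]
    - [-500,-440,-69,-0.81]
    - [-500,-440,-69,-0.81]
    - [-500,-440,-69,-0.81]
    - [-500,-440,-69,-0.81]
    - [-500,-440,-69,-0.81]
    - [-500,-440,-69,-0.81]
    - [-500,-440,-69,-0.81]
    - [-500,-440,-69,-0.81]
    - [-500,-440,-69,-0.81]
    - [-500,-440,-69,-0.81]
    - [-500,-440,-69,-0.81]
    - [-500,-440,-69,-0.81]
    - [-500,-440,-69,-0.81]
    - [-500,-440,-69,-0.81]
    - [-500,-440,-69,-0.81]
  grip: 0.45

```text
time_s: 3.3
position: [0.4976, -0.1178, 0.3004]
tool_rot: [[-0.936, -0.352, -0.0], [-0.352, 0.936, 0.0], [-0.0, 0.0, -1.0]]
ft_force: [0.7, 0.5, -0.6]
grip_width: 0.047
```

Run:
```python
from h import *
o=env.observe();print(o["position"],o["grip_width"],o["q"],o["time_s"])
for n in("scene","top"):
    im=env.get_image(n)[:,:,::-1]; cv2.imwrite(f"pics/{n}1.png",im)
    p=proj(n,o["position"])[0]; print(n,p)
    x,y=int(p[0]),int(p[1]); c=im[max(0,y-110):y+70,max(0,x-100):x+100]; print(max(0,x-100),max(0,y-110))
    cv2.imwrite(f"pics/{n}1c.png",cv2.resize(c,None,fx=3.3,fy=3.3,interpolation=cv2.INTER_CUBIC))
```

```text
[ 0.49760449 -0.11783304  0.30040096] 0.047034942100320984 [-2.66149852e+01  1.54788270e+01  7.23794231e+01  1.69628502e-02
  9.21598754e+01 -1.37224075e+02] 3.3
scene [268.40406214 153.5200403 ]
168 43
top [383.33467198 225.53976297]
283 115
```

View pics/scene1c.png

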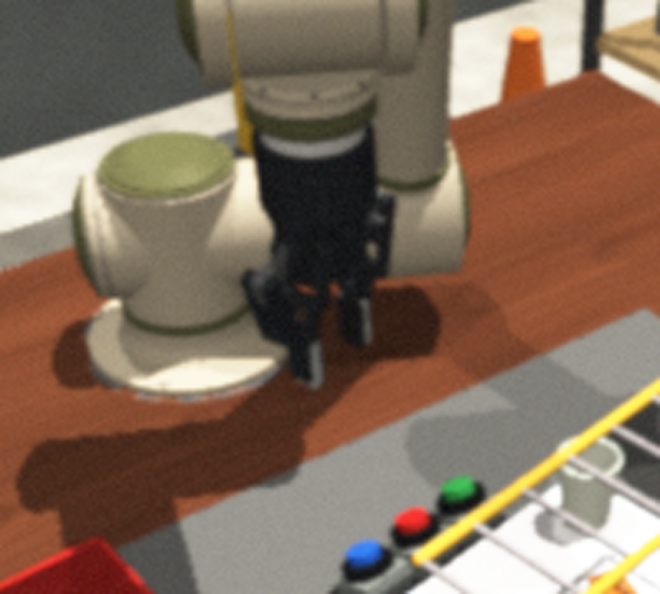

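View pics/top1c.png

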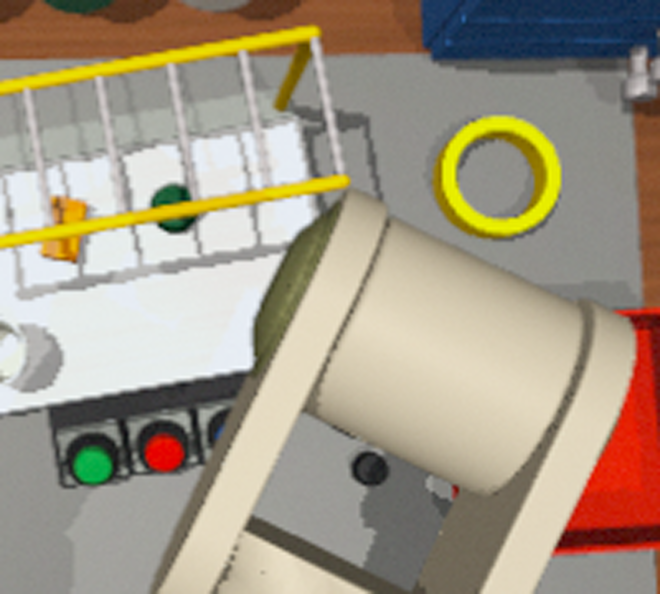

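Run:
```python
from h import *
o=env.observe();p=o["position"]
for h in (0,.073,.1,.15,.163,.2,.22,.25,.3): 
    q=proj("scene",p+[0,0,h])[0]; a=proj("scene",[p+[.0262,.0286,h],p-[.0262,.0286,-h]]); print(h,(q-[168,43])*3.3,"77.6mm width px",abs(a[0,0]-a[1,0])*3.3)
```

```text
0 [331.90529195 364.02578778] 77.6mm width px 110.64146505064916
0.073 [324.29294045 273.89256751] 77.6mm width px 116.79830696222804
0.1 [321.25920112 237.95083356] 77.6mm width px 119.25135018571702
0.15 [315.29270051 167.22854685] 77.6mm width px 124.07473014599621
0.163 [313.66189897 147.89016193] 77.6mm width px 125.39284252894282
0.2 [308.82585783  90.52281996] 77.6mm width px 129.30100581191957
0.22 [306.08482581  57.99376023] 77.6mm width px 131.5157130454371
0.25 [301.79365414   7.04856954] 77.6mm width px 134.98230944903233
0.3 [294.11943718 -84.12129603] 77.6mm width px 141.18005780743812
```

Run:
```python
import cv2,numpy as np
a=cv2.imread("pics/top0.png")[160:210,280:360]; b=cv2.imread("pics/scene0.png")[205:255,310:390]
cv2.imwrite("pics/z.png",np.vstack([cv2.resize(x,None,fx=6,fy=6,interpolation=cv2.INTER_CUBIC) for x in(a,b)]))
```

```text
(no output)
```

View pics/z.png

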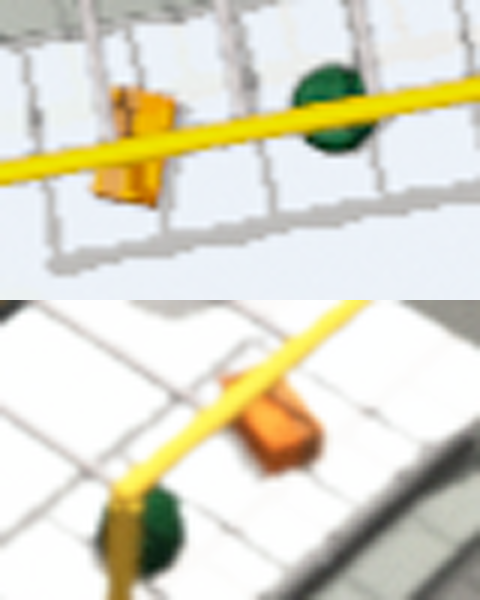

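Run:
```python
from h import *
plan(.509,-.142,.050,111)
```

```text
delta tool mm [ -1.9 -27.1 250.7] spin options [np.float64(-0.0056), np.float64(3.136)] curyaw y 110.68 q [ -26.6   15.4   72.4    0.    92.2 -137.2] t 3.4
```

>>> move_arm:
  moves:
    - [-2,-27,50,0]
    - [-2,-27,100,0]
    - [-2,-27,150,0]
    - [-2,-27,190,0]
    - [-2,-27,220,0]
    - [-2,-27,240,0]
    - [-2,-27,251,0]
    - [-2,-27,251,0]

```text
time_s: 4.2
position: [0.509, -0.1424, 0.0489]
tool_rot: [[-0.936, -0.353, -0.001], [-0.353, 0.936, 0.001], [0.001, 0.001, -1.0]]
ft_force: [0.3, -0.7, 1.6]
grip_width: 0.0468
```

```bash
cat >> h.py <<'E'
def shot(tag,n="scene",c=(230,140,430,310),f=3.5):
    im=env.get_image(n)[:,:,::-1]; x0,y0,x1,y1=c
    cv2.imwrite(f"pics/{tag}.png",cv2.resize(im[y0:y1,x0:x1],None,fx=f,fy=f,interpolation=cv2.INTER_CUBIC))
    o=env.observe(); print(o["time_s"],o["position"],o["ft_force"],o["grip_width"],"tcp px",(proj(n,o["position"])[0]-[x0,y0])*f)
E
python3 - <<'E'
from h import *
shot("s2")
E
```

```text
4.25 [ 0.50955771 -0.14288414  0.04990086] [-0.44789862  0.87148512  0.1282633 ] 0.04698928367324189 tcp px [137.9148217  333.69300921]
```

View pics/s2.png

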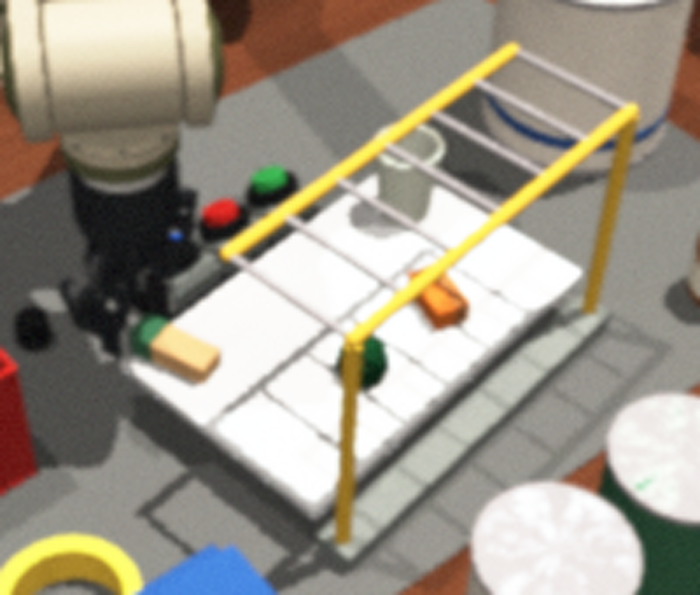

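The green end of the stub is between the fingers (about 145,335 in the crop), so I'm closing on it.

>>> move_arm:
  moves:
    - [0,0,0,0]
    - [0,0,0,0]
    - [0,0,0,0]
    - [0,0,0,0]
    - [0,0,0,0]
  grip: 1
  grip_force: 120

```text
time_s: 4.75
position: [0.5099, -0.1436, 0.0512]
tool_rot: [[-0.936, -0.352, 0.003], [-0.352, 0.936, -0.001], [-0.002, -0.002, -1.0]]
ft_force: [-1.6, 1.6, 8.6]
grip_width: 0.0219
```

>>> move_arm:
  moves:
    - [0,0,-40,0]
    - [0,0,-60,0]
    - [0,0,-60,0]

```text
time_s: 5.05
position: [0.5107, -0.1441, 0.1128]
tool_rot: [[-0.936, -0.352, 0.006], [-0.352, 0.936, -0.003], [-0.005, -0.005, -1.0]]
ft_force: [0.5, -1.0, -0.6]
grip_width: 0.022
```

Run:
```python
from h import *
shot("s3")
```

```text
5.1 [ 0.50988867 -0.14367308  0.11094336] [-0.24380332  0.64334685 -0.65662973] 0.02202597085911152 tcp px [131.63155157 278.08785717]
```

View pics/s3.png

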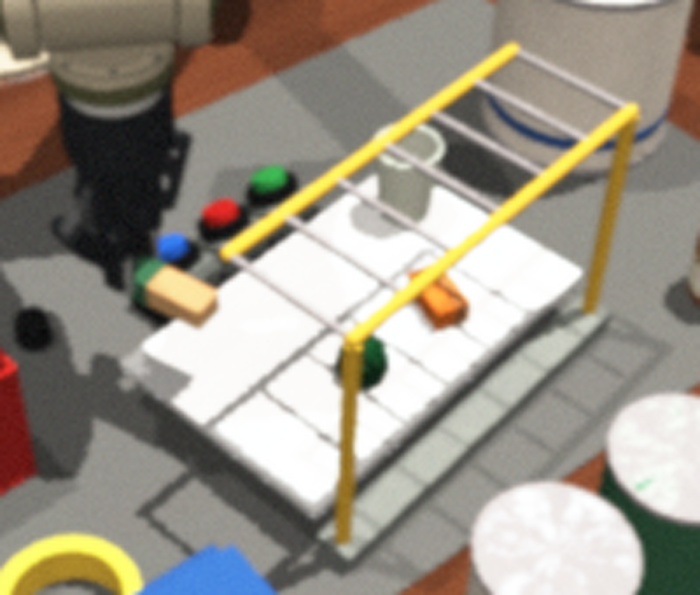

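```bash
cat >> fit.py <<'E'
def L(lx,ly): return s[:2]+R@np.array([lx,ly])
E
python3 - <<'E'
from fit import *
for l in [(-.075,-.0435),(-.038,-.0435),(-.033,-.0435)]:
    print(l,L(*l)); plan(*L(*l),.092,99.4)
E
```

```text
(-0.075, -0.0435) [ 0.5222 -0.0443]
delta tool mm [-46.4  88.7  18.8] spin options [np.float64(0.1952), np.float64(-2.9464)] curyaw y 110.58 q [ -28.6   26.7   88.3    0.    64.8 -139.1] t 5.1
(-0.038, -0.0435) [ 0.5587 -0.0383]
delta tool mm [-82.7  81.5  18.9] spin options [np.float64(0.1952), np.float64(-2.9464)] curyaw y 110.58 q [ -28.6   26.7   88.3    0.    64.8 -139.1] t 5.1
(-0.033, -0.0435) [ 0.5637 -0.0375]
delta tool mm [-87.6  80.6  18.9] spin options [np.float64(0.1952), np.float64(-2.9464)] curyaw y 110.58 q [ -28.6   26.7   88.3    0.    64.8 -139.1] t 5.1
```

>>> move_arm:
  moves:
    - [-20,40,10,0.1]
    - [-46,89,19,0.195]
    - [-46,89,19,0.195]
    - [-65,85,19,0.195]
    - [-80,82,19,0.195]
    - [-80,82,19,0.195]

```text
time_s: 5.7
position: [0.5563, -0.0386, 0.0895]
tool_rot: [[-0.986, -0.165, -0.0], [-0.165, 0.986, -0.0], [0.0, -0.0, -1.0]]
ft_force: [-0.7, 0.0, -1.3]
grip_width: 0.022
```

Run:
```python
from h import *
shot("s4")
shot("t4","top",(220,110,420,290),3.3)
```

```text
5.75 [ 0.55522805 -0.03863538  0.08947745] [-0.73280513  0.14953289 -0.88252289] 0.021755061806506482 tcp px [283.29019264 272.26974627]
5.8 [ 0.55467737 -0.03869796  0.08958585] [-0.33525044 -0.05088778 -0.41233251] 0.021939945398260836 tcp px [394.58900306 316.76979778]
```

View pics/s4.png

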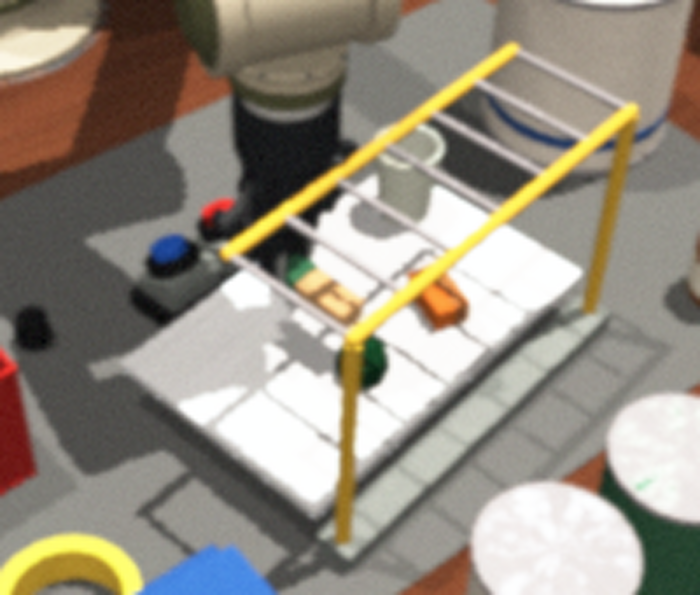

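View pics/t4.png

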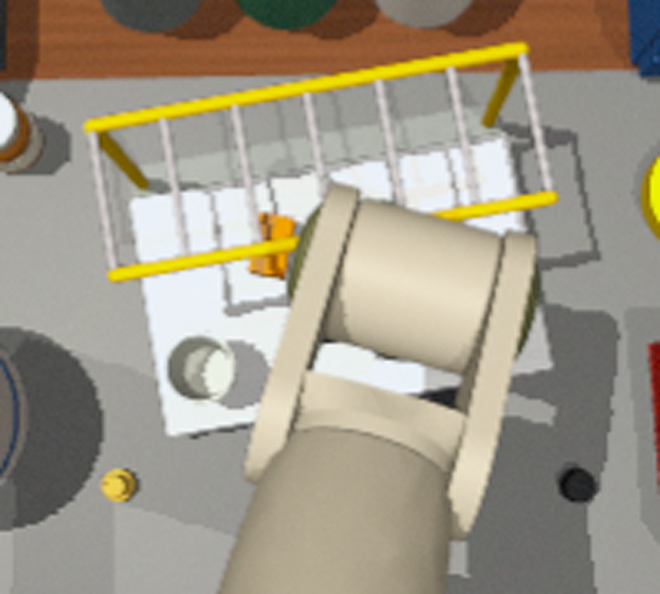

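Run:
```python
from fit import *
o=env.observe();p=o["position"];xt=o["tool_rot"][:,0];yt=o["tool_rot"][:,1]
for r in (.055,.06,.067,.072):
  print(r,"bot corners",[ (proj("scene",p-xt*r+yt*k+[0,0,dz])[0]+0*off["scene"]-[230,140])*3.5 for k,dz in((.013,-.005),(-.013,-.005),(.013,.015),(-.013,.015))], loc(p-xt*r))
print(loc(p))
# plug top & bottom centre predicted
for z in(.045,.069): print("plug",(proj("scene",[.6357,-.0254,z])[0]-[230,140])*3.5)
c=cv2.imread("pics/s4.png")[200:400,220:440]; cv2.imwrite("pics/s4z.png",cv2.resize(c,None,fx=3,fy=3))
```

```text
0.055 bot corners [array([348.2378, 303.5069]), array([324.8926, 322.1275]), array([349.1264, 284.7877]), array([325.4876, 303.3968])] [ 0.0129 -0.0432]
0.06 bot corners [array([353.2616, 306.8558]), array([329.9306, 325.5643]), array([354.2172, 288.1371]), array([330.5931, 306.8353])] [ 0.0179 -0.0432]
0.067 bot corners [array([360.333 , 311.5698]), array([337.0227, 330.4024]), array([361.3837, 292.8521]), array([337.7808, 311.676 ])] [ 0.0249 -0.0432]
0.072 bot corners [array([365.4117, 314.9552]), array([342.1165, 333.8773]), array([366.5308, 296.2385]), array([342.9437, 315.153 ])] [ 0.0299 -0.0432]
[-0.0421 -0.0432]
plug [361.9436 366.9818]
plug [363.218  345.5829]
```

View pics/s4z.png

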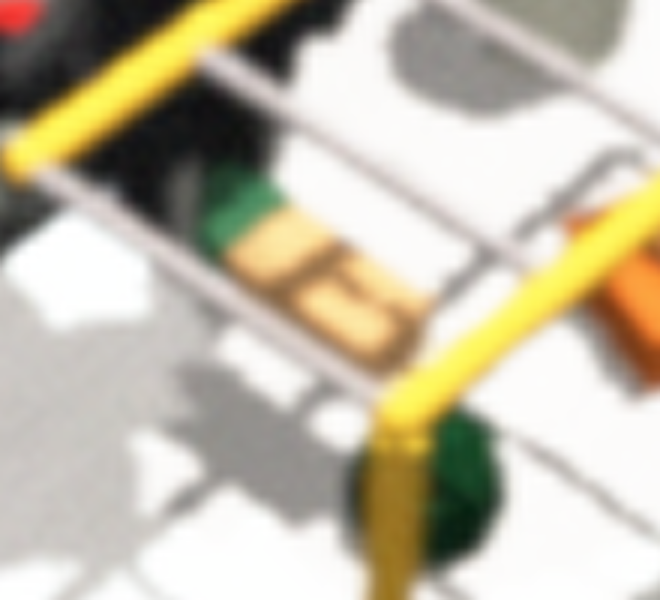

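>>> move_arm:
  moves:
    - [-3,0,0,0]
    - [-6,0,0,0]
    - [-6,0,0,0]
    - [-6,0,0,0]

```text
time_s: 6.2
position: [0.5612, -0.0376, 0.0904]
tool_rot: [[-0.987, -0.163, -0.0], [-0.163, 0.987, -0.0], [0.0, -0.0, -1.0]]
ft_force: [0.1, 0.8, 0.9]
grip_width: 0.0222
```

>>> move_arm:
  moves:
    - [0,0,5,0]
    - [0,0,9,0]
    - [0,0,11,0]
    - [0,0,12,0]
    - [0,0,12,0]

```text
time_s: 6.7
position: [0.5613, -0.0375, 0.0781]
tool_rot: [[-0.987, -0.163, -0.0], [-0.163, 0.987, 0.0], [0.0, 0.0, -1.0]]
ft_force: [0.0, 0.4, 0.5]
grip_width: 0.0219
```

>>> move_arm:
  moves:
    - [0,0,1,0]
    - [0,0,2,0]
    - [0,0,3,0]
    - [0,0,3,0]

```text
time_s: 7.1
position: [0.5613, -0.0376, 0.0753]
tool_rot: [[-0.987, -0.163, 0.0], [-0.163, 0.987, -0.0], [-0.0, -0.0, -1.0]]
ft_force: [0.9, -0.3, -0.6]
grip_width: 0.0217
```

>>> move_arm:
  moves:
    - [0,0,1,0]
    - [0,0,2,0]
    - [0,0,2,0]

```text
time_s: 7.4
position: [0.5611, -0.0376, 0.0734]
tool_rot: [[-0.987, -0.163, -0.0], [-0.163, 0.987, -0.0], [0.0, -0.0, -1.0]]
ft_force: [-2.5, -0.1, 3.4]
grip_width: 0.0222
```

>>> move_arm:
  moves:
    - [0,0,1,0]
    - [0,0,2,0]
    - [0,0,2,0]

```text
time_s: 7.7
position: [0.5612, -0.0376, 0.0716]
tool_rot: [[-0.987, -0.163, -0.0], [-0.163, 0.987, -0.0], [0.0, -0.0, -1.0]]
ft_force: [-4.7, -0.2, 6.3]
grip_width: 0.0221
```

Run:
```python
from h import *
shot("s5",c=(280,180,380,260),f=7)
```

```text
7.75 [ 0.56117993 -0.03760497  0.07164425] [-4.90757805 -1.17605141  7.35924294] 0.02193813918587246 tcp px [228.05654189 305.08296684]
```

View pics/s5.png

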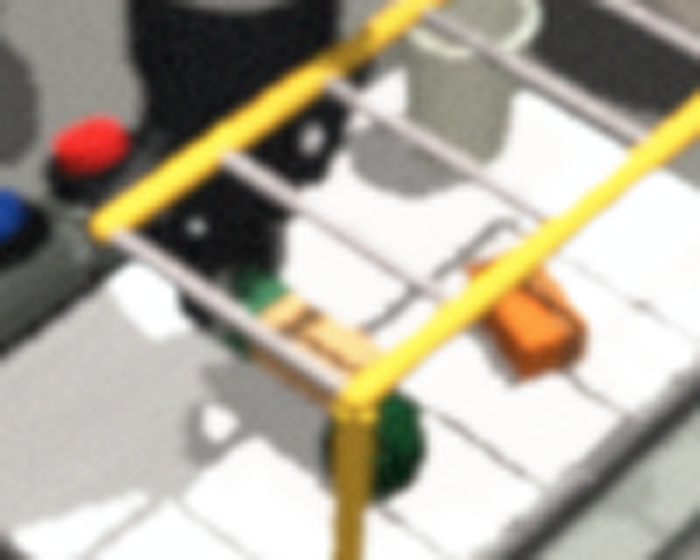

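>>> move_arm:
  moves:
    - [2,0,0,0]
    - [4,0,0,0]
    - [6,0,0,0]
    - [9,0,0,0]
    - [12,0,0,0]
    - [15,0,0,0]
    - [15,0,0,0]

```text
time_s: 8.45
position: [0.5463, -0.04, 0.0716]
tool_rot: [[-0.987, -0.163, 0.0], [-0.163, 0.987, -0.0], [-0.0, -0.0, -1.0]]
ft_force: [-1.6, -0.0, 5.1]
grip_width: 0.0221
```

Run:
```python
from h import *
shot("s6",c=(280,180,380,260),f=7)
```

```text
8.5 [ 0.54649598 -0.04003757  0.07159792] [-1.12894493  0.20023912  5.20008321] 0.022103616101634454 tcp px [199.87164662 286.03395704]
```

View pics/s6.png

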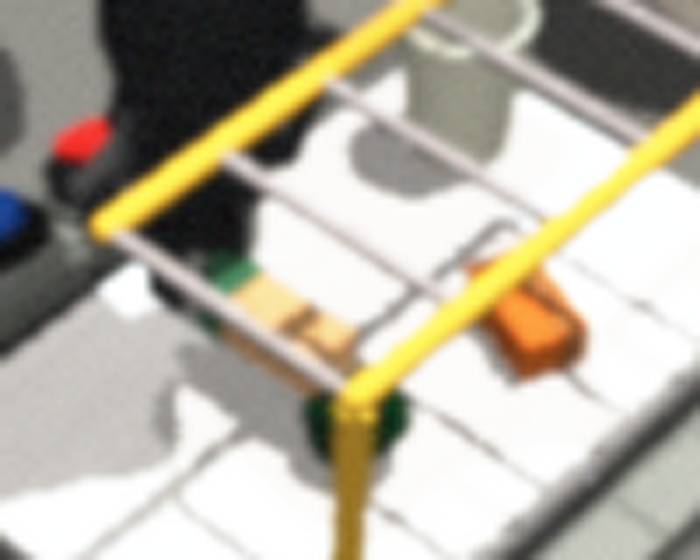

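Dragging works: the plug moved with the stub, from about (380,440) to (357,425). I'll keep pulling.

>>> move_arm:
  moves:
    - [3,0,0,0]
    - [7,0,0,0]
    - [11,0,0,0]
    - [15,0,0,0]
    - [19,0,0,0]
    - [23,0,0,0]
    - [27,0,0,0]
    - [31,0,0,0]
    - [35,0,0,0]
    - [35,0,0,0]

```text
time_s: 9.5
position: [0.5115, -0.0457, 0.0714]
tool_rot: [[-0.987, -0.163, -0.0], [-0.163, 0.987, 0.0], [0.0, 0.0, -1.0]]
ft_force: [0.4, 0.3, -1.0]
grip_width: 0.0217
```

Run:
```python
from h import *
shot("s7",c=(280,180,380,260),f=7)
```

```text
9.55 [ 0.51186093 -0.04577948  0.07136484] [-0.28488634  0.06996132 -0.41334111] 0.021904100433559903 tcp px [134.83477331 242.30886687]
```

View pics/s7.png

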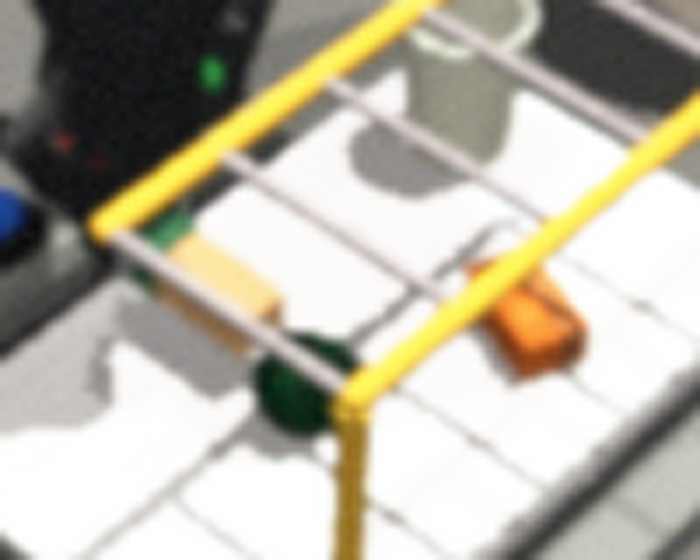

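Run:
```python
from fit import *
P=onz("scene",np.array([280+305/7-.5,180+385/7-.5])-off["scene"],.057); print("plug",P,loc(P))
P0=onz("scene",np.array([280+380/7-.5,180+440/7-.5])-off["scene"],.057); print("plug0",P0,loc(P0))
p=env.observe()["position"]; print(loc(p))
```

```text
plug [ 0.5963 -0.0287  0.057 ] [ 0.0007 -0.0402]
plug0 [ 0.6351 -0.0238  0.057 ] [ 0.0397 -0.0416]
[-0.0855 -0.0433]
```

>>> move_arm:
  moves:
    - [0,0,-8,0]
    - [-10,0,-9,0]
    - [-28,0,-9,0]
    - [-30,0,-9,0]
    - [-30,0,-5,0]
    - [-30,0,-2,0]
    - [-30,0,0,0]
    - [-30,0,0,0]

```text
time_s: 10.35
position: [0.5411, -0.0408, 0.071]
tool_rot: [[-0.987, -0.163, -0.001], [-0.163, 0.987, 0.0], [0.001, 0.0, -1.0]]
ft_force: [-0.0, -0.2, -0.3]
grip_width: 0.0218
```

>>> move_arm:
  moves:
    - [0,0,1,0]
    - [0,0,2,0]
    - [0,0,2,0]

```text
time_s: 10.65
position: [0.5415, -0.0409, 0.0693]
tool_rot: [[-0.987, -0.163, -0.0], [-0.163, 0.987, -0.0], [0.0, 0.0, -1.0]]
ft_force: [0.3, 0.6, 0.6]
grip_width: 0.0218
```

>>> move_arm:
  moves:
    - [0,0,1,0]
    - [0,0,2,0]
    - [0,0,3,0]
    - [0,0,3,0]

```text
time_s: 11.05
position: [0.5415, -0.0408, 0.0662]
tool_rot: [[-0.987, -0.163, -0.0], [-0.163, 0.987, 0.0], [0.0, 0.0, -1.0]]
ft_force: [-0.4, 0.4, -0.2]
grip_width: 0.0222
```

Run:
```python
from h import *
shot("s8",c=(280,180,380,260),f=7)
```

```text
11.1 [ 0.54153112 -0.04079784  0.06622632] [-0.06920952  0.34629499 -0.08735075] 0.0219169892879899 tcp px [190.61522435 289.29084022]
```

View pics/s8.png

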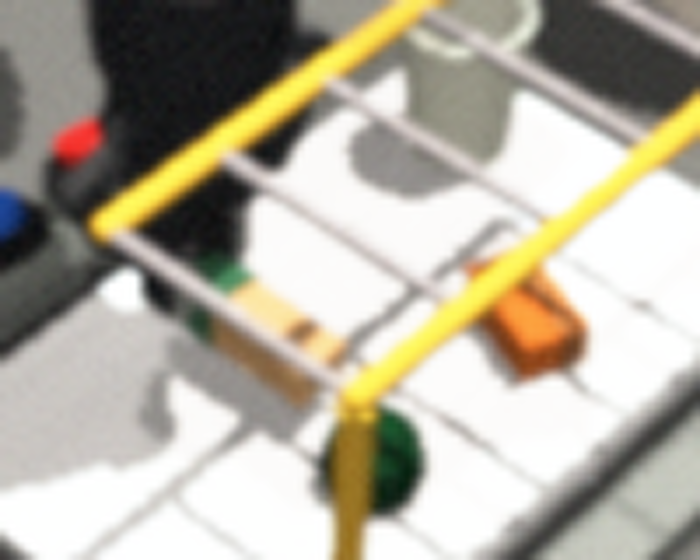

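Run:
```python
from fit import *
P=onz("scene",np.array([280+376/7-.5,180+460/7-.5])-off["scene"],.057); print("plug",P,loc(P))
p=env.observe()["position"]; print(loc(p))
c=env.get_image("scene")[215:260,315:350,::-1]; cv2.imwrite("pics/p.png",cv2.resize(c,None,fx=14,fy=14,interpolation=cv2.INTER_CUBIC))
```

```text
plug [ 0.6418 -0.0312  0.057 ] [ 0.0451 -0.05  ]
[-0.0554 -0.0432]
```

View pics/p.png

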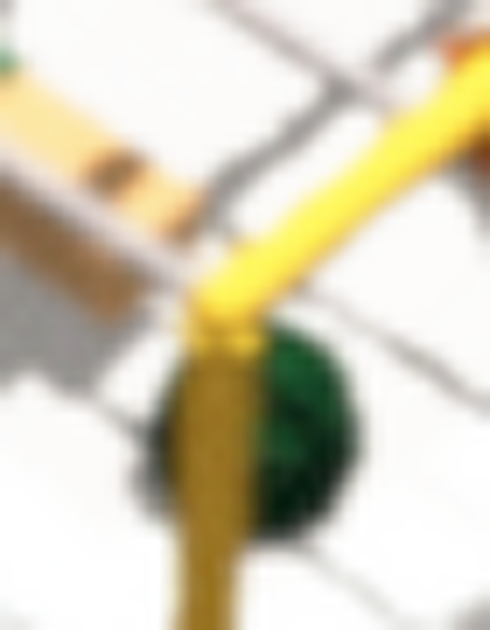

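>>> move_arm:
  moves:
    - [0,0,-25,0]
    - [0,0,-28,0]
    - [-10,-6,-28,0]
    - [-20,-6,-28,0]
    - [-21,-6,-28,0]
    - [-21,-6,-20,0]
    - [-21,-6,-10,0]
    - [-21,-6,-7,0]
    - [-21,-6,-7,0]

```text
time_s: 12.05
position: [0.5626, -0.0432, 0.0728]
tool_rot: [[-0.987, -0.163, -0.002], [-0.163, 0.987, 0.0], [0.002, 0.001, -1.0]]
ft_force: [-3.1, 0.6, 4.2]
grip_width: 0.022
```

>>> move_arm:
  moves:
    - [0,0,1,0]
    - [0,0,2,0]
    - [0,0,3,0]
    - [0,0,3,0]

```text
time_s: 12.45
position: [0.5631, -0.0433, 0.0707]
tool_rot: [[-0.987, -0.164, 0.0], [-0.164, 0.987, -0.0], [-0.0, -0.0, -1.0]]
ft_force: [-5.0, 0.1, 7.2]
grip_width: 0.0221
```

>>> move_arm:
  moves:
    - [0,0,1,0]
    - [0,0,2,0]
    - [2,0,2,0]
    - [4,0,2,0]
    - [7,0,2,0]
    - [10,0,2,0]
    - [13,0,2,0]
    - [16,0,2,0]
    - [19,0,2,0]
    - [19,0,2,0]

```text
time_s: 13.45
position: [0.5442, -0.0464, 0.0684]
tool_rot: [[-0.987, -0.163, -0.0], [-0.163, 0.987, 0.0], [0.0, 0.0, -1.0]]
ft_force: [-2.0, 0.1, 2.4]
grip_width: 0.0219
```

Run:
```python
from h import *
shot("s9",c=(280,180,380,260),f=7)
```

```text
13.5 [ 0.54436743 -0.0464492   0.06836209] [-2.22843437 -0.49862911  3.80028832] 0.022266852286107787 tcp px [183.25563891 295.96634457]
```

View pics/s9.png

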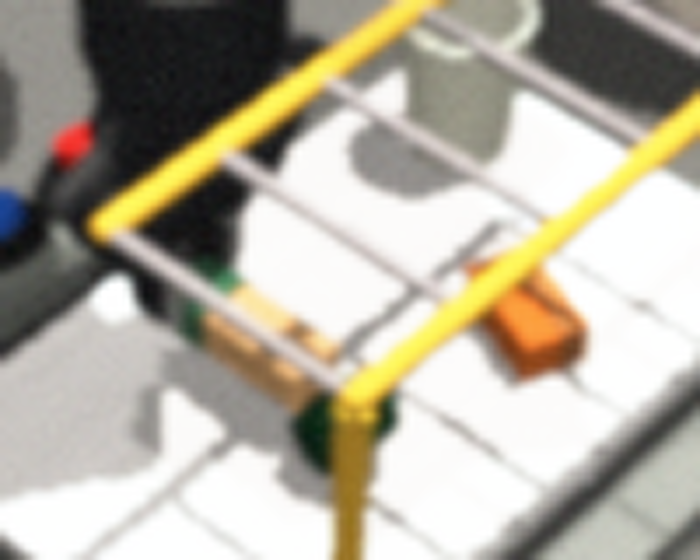

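>>> move_arm:
  moves:
    - [3,0,0.5,0]
    - [6,0,1,0]
    - [9,0,1,0]
    - [12,0,1,0]
    - [15,0,1,0]
    - [15,0,1,0]

```text
time_s: 14.1
position: [0.5294, -0.0489, 0.0673]
tool_rot: [[-0.987, -0.163, -0.0], [-0.163, 0.987, 0.0], [0.0, 0.0, -1.0]]
ft_force: [1.0, 0.0, 0.6]
grip_width: 0.0222
```

Run:
```python
from h import *
shot("s10",c=(280,180,380,260),f=7)
```

```text
14.15 [ 0.52962151 -0.04891771  0.06736642] [ 0.61019538 -0.16273573 -1.17917625] 0.021580683380370738 tcp px [155.42082974 278.77725408]
```

View pics/s10.png

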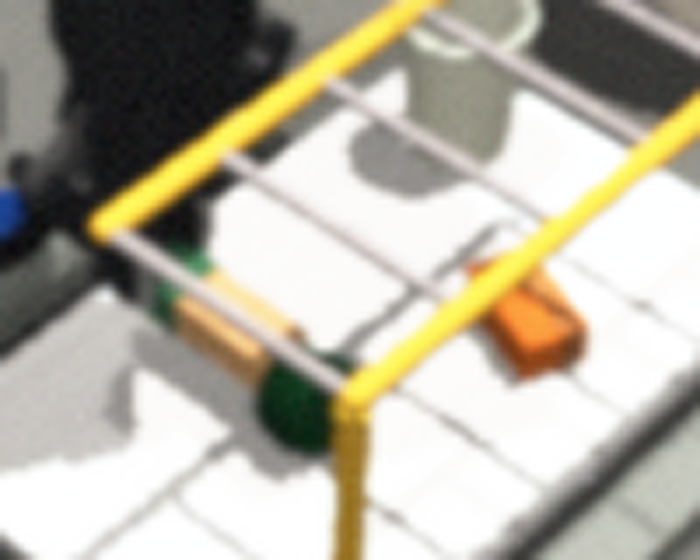

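Run:
```python
from fit import *
P=onz("scene",np.array([280+308/7-.5,180+400/7-.5])-off["scene"],.057); print("plug",P,loc(P))
p=env.observe()["position"]; print(loc(p))
```

```text
plug [ 0.603  -0.0326  0.057 ] [ 0.0067 -0.0451]
[-0.0684 -0.0493]
```

Run:
```python
from fit import *
o=env.observe();p=o["position"];xt=o["tool_rot"][:,0];yt=o["tool_rot"][:,1]
im=env.get_image("scene")[:,:,::-1][180:260,280:380]; im=cv2.resize(im,None,fx=7,fy=7,interpolation=cv2.INTER_CUBIC)
def d(P,c):
    q=((proj("scene",P)[0]+off["scene"]-[280,180]+.5)*7).astype(int); cv2.circle(im,tuple(int(v) for v in q),3,c,-1)
for r,c in((.055,(255,0,0)),(.07,(0,0,255))):
  for k in(.013,-.013):
    for dz in(-.005,.015): d(p-xt*r+yt*k+[0,0,dz],c)
d(p,(255,0,255))
for lx in(-.02,0,.02,.04): d([*L(lx,-.045),.045],(0,255,255))
cv2.imwrite("pics/d1.png",im)
```

```text
(no output)
```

View pics/d1.png

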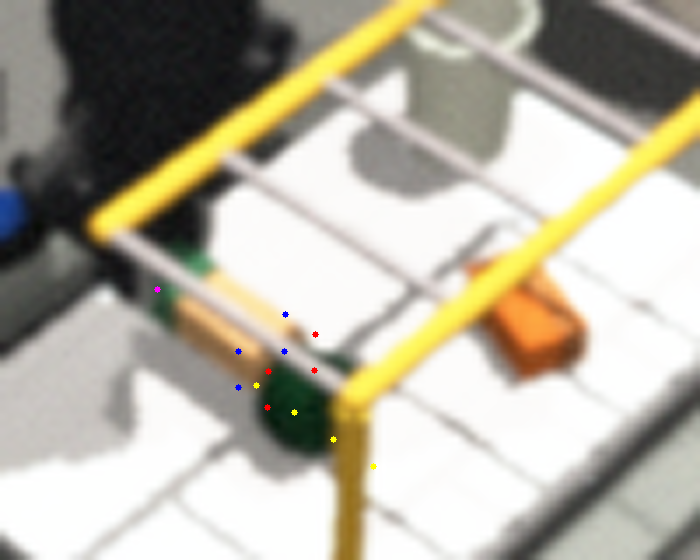

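>>> move_arm:
  moves:
    - [0,0,-15,0]
    - [0,0,-25,0]
    - [0,2,-25,0]
    - [-10,4,-25,0]
    - [-20,4,-25,0]
    - [-24,4,-25,0]
    - [-24,4,-25,0]

```text
time_s: 14.9
position: [0.5535, -0.0409, 0.0919]
tool_rot: [[-0.986, -0.164, -0.0], [-0.164, 0.986, 0.0], [0.0, 0.0, -1.0]]
ft_force: [-0.6, 0.8, 1.0]
grip_width: 0.0222
```

Run:
```python
from h import *
shot("s11",c=(280,180,380,260),f=7)
```

```text
14.95 [ 0.5529716  -0.0408654   0.09192924] [-0.97172698  0.13224998  1.31423533] 0.02178351887351766 tcp px [208.2961209  259.12752924]
```

View pics/s11.png

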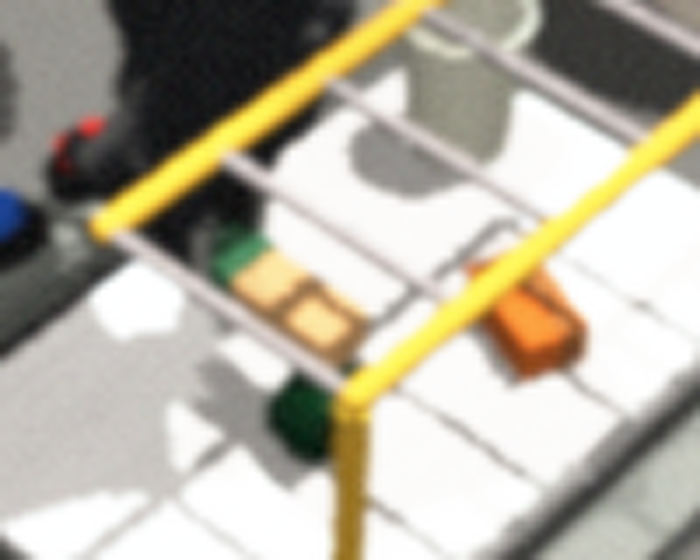

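>>> move_arm:
  moves:
    - [0,0,8,0]
    - [0,0,14,0]
    - [0,0,17,0]
    - [0,0,17,0]

```text
time_s: 15.35
position: [0.5535, -0.0414, 0.0764]
tool_rot: [[-0.987, -0.163, 0.003], [-0.163, 0.987, -0.001], [-0.003, -0.002, -1.0]]
ft_force: [-2.2, -0.3, 12.6]
grip_width: 0.0219
```

>>> move_arm:
  moves:
    - [0,0,1,0]
    - [0,0,2,0]
    - [0,0,2,0]

```text
time_s: 15.65
position: [0.5534, -0.0414, 0.0744]
tool_rot: [[-0.987, -0.163, 0.003], [-0.163, 0.987, -0.001], [-0.003, -0.001, -1.0]]
ft_force: [-2.0, -0.3, 11.7]
grip_width: 0.0223
```

>>> move_arm:
  moves:
    - [2,0,0,0]
    - [5,0,0,0]
    - [8,0,0,0]
    - [12,0,0,0]
    - [16,0,0,0]
    - [20,0,0,0]
    - [24,0,0,0]
    - [28,0,0,0]
    - [32,0,0,0]
    - [36,0,0,0]
    - [36,0,0,0]

```text
time_s: 16.75
position: [0.5165, -0.0469, 0.0732]
tool_rot: [[-0.987, -0.163, -0.001], [-0.163, 0.987, 0.0], [0.001, 0.0, -1.0]]
ft_force: [-2.1, -0.9, 3.6]
grip_width: 0.0218
```

Run:
```python
from h import *
shot("s12",c=(260,180,360,260),f=7)
```

```text
16.8 [ 0.51691414 -0.04692461  0.07328003] [-1.92839626 -0.19197096  3.85120842] 0.021683866467402543 tcp px [280.00724427 247.34911795]
```

View pics/s12.png

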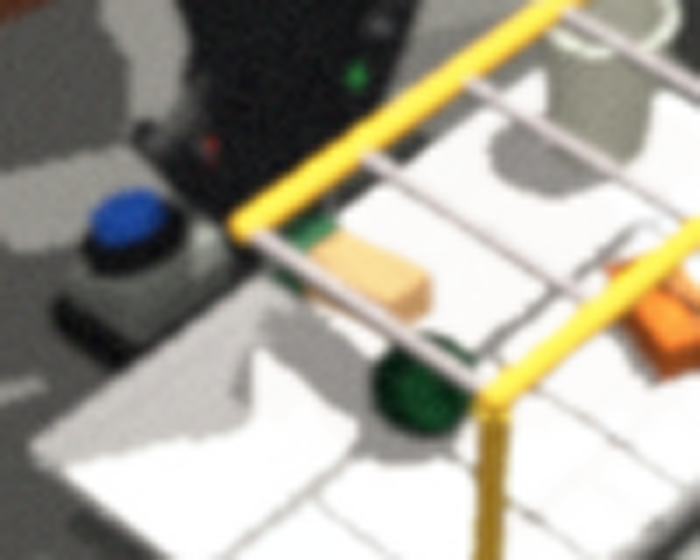

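Run:
```python
from fit import *
P=onz("scene",np.array([260+425/7-.5,180+387/7-.5])-off["scene"],.057); print("plug",P,loc(P))
p=env.observe()["position"]; print(loc(p))
```

```text
plug [ 0.5925 -0.0354  0.057 ] [-0.0042 -0.0462]
[-0.0807 -0.0452]
```

>>> move_arm:
  moves:
    - [0,0,-15,0]
    - [0,0,-20,0]
    - [-10,0,-20,0]
    - [-30,0,-20,0]
    - [-34,0,-18,0]
    - [-34,0,-10,0]
    - [-34,0,-5,0]
    - [-34,0,-2,0]
    - [-34,0,-2,0]

```text
time_s: 17.7
position: [0.5502, -0.0413, 0.0747]
tool_rot: [[-0.987, -0.163, -0.001], [-0.163, 0.987, 0.0], [0.001, 0.001, -1.0]]
ft_force: [-0.5, -0.1, -1.5]
grip_width: 0.0218
```

>>> move_arm:
  moves:
    - [0,0,1,0]
    - [0,0,2,0]
    - [0,0,2,0]

```text
time_s: 18.0
position: [0.5508, -0.0414, 0.0734]
tool_rot: [[-0.987, -0.163, 0.0], [-0.163, 0.987, -0.0], [-0.0, -0.0, -1.0]]
ft_force: [0.5, 0.4, 0.1]
grip_width: 0.0219
```

>>> move_arm:
  moves:
    - [0,0,1,0]
    - [0,0,2,0]
    - [0,0,3,0]
    - [0,0,3,0]

```text
time_s: 18.4
position: [0.5508, -0.0414, 0.0721]
tool_rot: [[-0.987, -0.164, 0.001], [-0.164, 0.987, -0.001], [-0.001, -0.001, -1.0]]
ft_force: [-6.4, 0.8, 16.9]
grip_width: 0.0218
```

Run:
```python
from h import *
shot("s13",c=(260,180,360,260),f=7)
```

```text
18.45 [ 0.55075554 -0.04140816  0.07210309] [-6.54553623  0.18691622 16.84719512] 0.02145244583867886 tcp px [343.69126565 292.98232638]
```

View pics/s13.png

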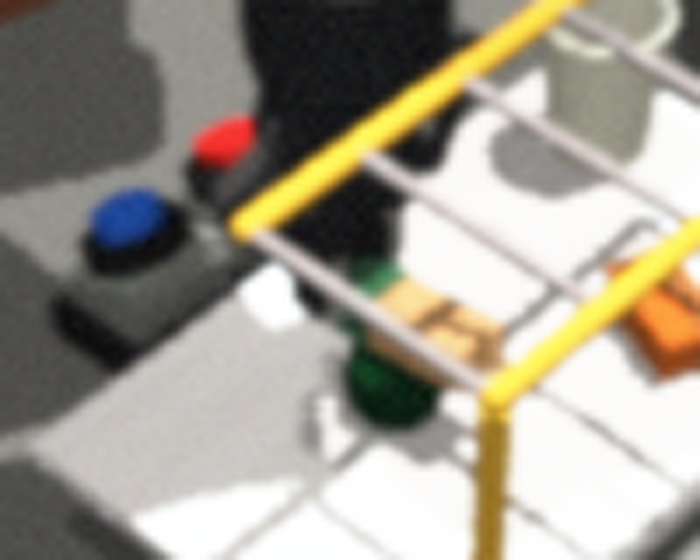

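>>> move_arm:
  moves:
    - [2,0,0,0]
    - [5,0,0,0]
    - [8,0,0,0]
    - [12,0,0,0]
    - [16,0,0,0]
    - [20,0,0,0]
    - [24,0,0,0]
    - [28,0,0,0]
    - [32,0,0,0]
    - [36,0,0,0]
    - [40,0,0,0]
    - [40,0,0,0]

```text
time_s: 19.65
position: [0.5108, -0.0479, 0.0703]
tool_rot: [[-0.987, -0.163, -0.0], [-0.163, 0.987, 0.0], [0.0, 0.0, -1.0]]
ft_force: [-0.4, 0.2, -0.4]
grip_width: 0.0216
```

Run:
```python
from h import *
shot("s14",c=(260,180,360,260),f=7)
```

```text
19.7 [ 0.51119667 -0.04790213  0.07039399] [-0.79817812 -0.60888827  0.34541696] 0.022242263075118385 tcp px [269.48157513 245.42933895]
```

View pics/s14.png

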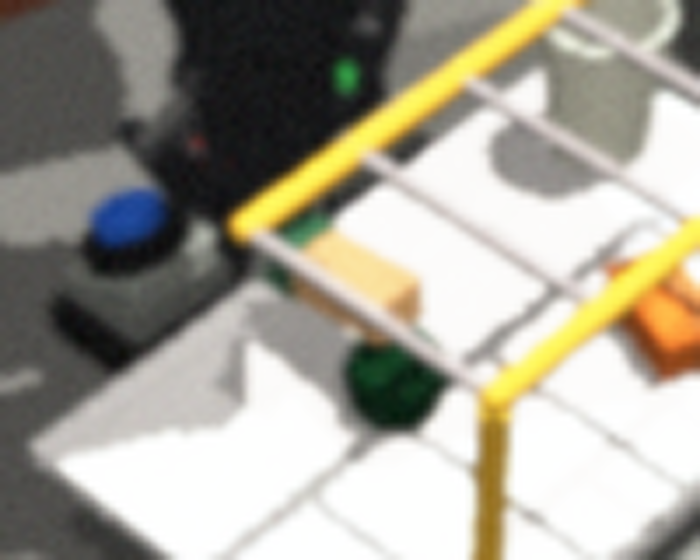

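Run:
```python
from fit import *
P=onz("scene",np.array([260+395/7-.5,180+384/7-.5])-off["scene"],.057); print("plug",P,loc(P))
p=env.observe()["position"]; print(loc(p)); print(L(-.07,-.1))
```

```text
plug [ 0.5844 -0.0436  0.057 ] [-0.0135 -0.0529]
[-0.0865 -0.0453]
[ 0.5363 -0.0992]
```

>>> move_arm:
  moves:
    - [0,0,-18,0]
    - [1,20,-22,0]
    - [1,65,-22,0]
    - [1,70,-22,0]
    - [1,70,-10,0]
    - [1,70,5,0]
    - [1,70,13,0]
    - [1,70,17,0]
    - [1,70,17,0]

```text
time_s: 20.6
position: [0.4989, 0.0208, 0.0531]
tool_rot: [[-0.987, -0.163, -0.001], [-0.163, 0.987, 0.0], [0.001, 0.0, -1.0]]
ft_force: [-0.1, 0.1, 0.3]
grip_width: 0.0218
```

>>> move_arm:
  moves:
    - [0,0,2,0]
    - [0,0,2,0]
    - [0,0,2,0]
    - [0,0,4,0]
    - [0,0,4,0]
  grip: 0.5

```text
time_s: 21.1
position: [0.4988, 0.021, 0.0492]
tool_rot: [[-0.987, -0.163, -0.0], [-0.163, 0.987, 0.0], [0.0, 0.0, -1.0]]
ft_force: [-0.8, -0.2, 0.2]
grip_width: 0.0427
```

Run:
```python
from h import *
shot("s15",c=(260,160,380,260),f=6)
```

```text
21.15 [0.4988506  0.02103888 0.04927252] [ 0.02521124  0.88503793 -0.87044749] 0.042748724401062324 tcp px [333.61547356 285.78731819]
```

View pics/s15.png

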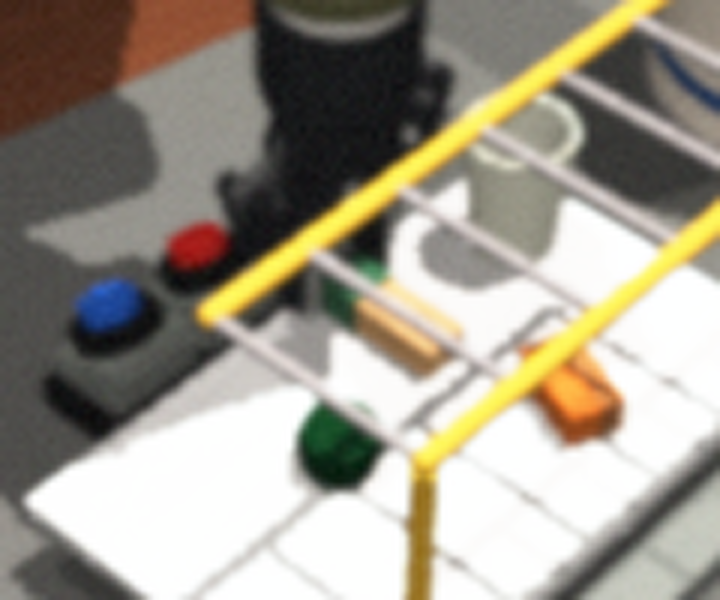

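>>> move_arm:
  moves:
    - [3,0,1,0]
    - [3,0,1,0]
    - [3,0,1,0]

```text
time_s: 21.45
position: [0.4959, 0.0205, 0.0484]
tool_rot: [[-0.987, -0.163, -0.0], [-0.163, 0.987, 0.0], [0.0, 0.0, -1.0]]
ft_force: [0.6, -0.1, 0.1]
grip_width: 0.0428
```

>>> move_arm:
  moves:
    - [0,0,0,0]
    - [0,0,0,0]
    - [0,0,0,0]
    - [0,0,0,0]
  grip: 1

```text
time_s: 21.85
position: [0.496, 0.0204, 0.049]
tool_rot: [[-0.987, -0.164, 0.001], [-0.164, 0.987, -0.0], [-0.001, -0.001, -1.0]]
ft_force: [-3.3, -1.2, 6.8]
grip_width: 0.0202
```

Run:
```python
from fit import *
print(loc(env.observe()["position"]))
# wedge endpoints from initial images
for nm,cr in [("front",(280+125/6-.5,160+198/6-.5)),("rear",(280+145/6-.5,160+93/6-.5))]:
    P=onz("top",np.array(cr)-off["top"],.060); print(nm,P,loc(P))
for nm,cr in [("front",(260+540/6-.5,160+350/6-.5)),("rear",(260+595/6-.5,160+405/6-.5)),("topcentre",(260+570/6-.5,160+385/6-.5))]:
    P=onz("scene",np.array(cr)-off["scene"],.067); print(nm,P,loc(P))
```

```text
[-0.0903  0.0246]
front [0.5963 0.07   0.06  ] [0.0167 0.0573]
rear [0.6437 0.0608 0.06  ] [0.062  0.0404]
front [0.5988 0.0617 0.067 ] [0.0178 0.0486]
rear [0.6399 0.0584 0.067 ] [0.0578 0.0387]
topcentre [0.6238 0.0578 0.067 ] [0.0418 0.0407]
```

>>> move_arm:
  moves:
    - [0,0,-30,0]
    - [0,10,-40,0]
    - [-20,17,-40,0]
    - [-40,17,-40,0]
    - [-52,17,-40,0]
    - [-54,17,-38,0]
    - [-54,17,-30,0]
    - [-54,17,-27,0]
    - [-54,17,-27,0]

```text
time_s: 22.75
position: [0.5455, 0.0462, 0.0745]
tool_rot: [[-0.987, -0.163, -0.002], [-0.163, 0.987, 0.0], [0.002, 0.001, -1.0]]
ft_force: [0.3, 0.2, 0.1]
grip_width: 0.0202
```

Run:
```python
from fit import *
shot("s16",c=(260,160,380,260),f=6); print(loc(env.observe()["position"]))
```

```text
22.8 [0.5458 0.0461 0.075 ] [-0.1859 -0.2168 -0.4648] 0.020436980472595654 tcp px [438.7499 279.0282]
[-0.037   0.0419]
```

View pics/s16.png

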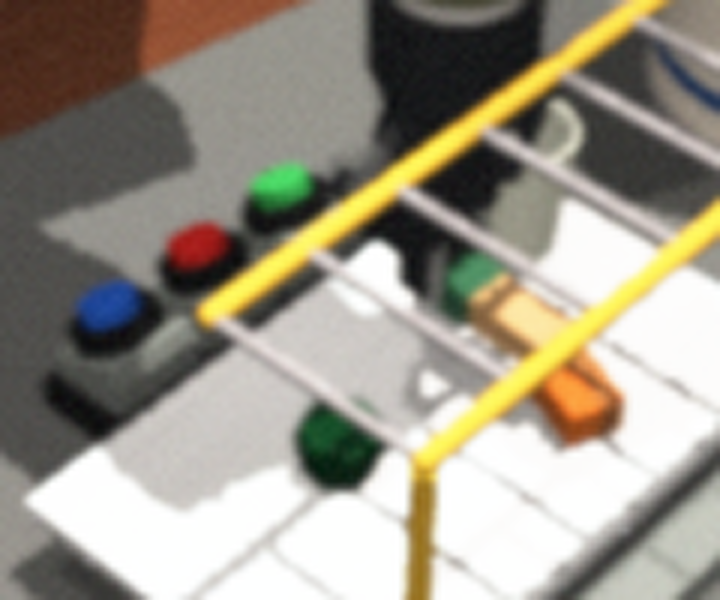

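>>> move_arm:
  moves:
    - [0,0,2,0]
    - [0,0,4,0]
    - [0,0,5,0]
    - [0,0,5,0]

```text
time_s: 23.2
position: [0.5463, 0.0461, 0.0703]
tool_rot: [[-0.987, -0.163, -0.0], [-0.163, 0.987, -0.0], [0.0, -0.0, -1.0]]
ft_force: [-0.1, -0.6, 0.1]
grip_width: 0.0204
```

>>> move_arm:
  moves:
    - [0,0,1,0]
    - [0,0,2,0]
    - [0,0,2,0]

```text
time_s: 23.5
position: [0.5463, 0.0461, 0.0684]
tool_rot: [[-0.987, -0.163, -0.0], [-0.163, 0.987, -0.0], [0.0, -0.0, -1.0]]
ft_force: [-3.0, -0.8, 4.2]
grip_width: 0.0204
```

>>> move_arm:
  moves:
    - [0,0,1,0]
    - [0,0,2.5,0]
    - [2,0,2.5,0]
    - [5,0,2.5,0]
    - [8,0,2.5,0]
    - [11,0,2.5,0]
    - [14,0,2.5,0]
    - [17,0,2.5,0]
    - [20,0,2.5,0]
    - [20,0,2.5,0]

```text
time_s: 24.5
position: [0.5263, 0.0428, 0.0658]
tool_rot: [[-0.987, -0.163, -0.0], [-0.163, 0.987, -0.0], [0.0, 0.0, -1.0]]
ft_force: [1.2, 0.8, 2.0]
grip_width: 0.0202
```

Run:
```python
from fit import *
shot("s17",c=(260,160,380,260),f=6); print(loc(env.observe()["position"]))
```

```text
24.55 [0.5265 0.0428 0.0658] [0.4871 0.3872 2.713 ] 0.020237069596286066 tcp px [406.4763 273.4547]
[-0.0566  0.0418]
```

View pics/s17.png

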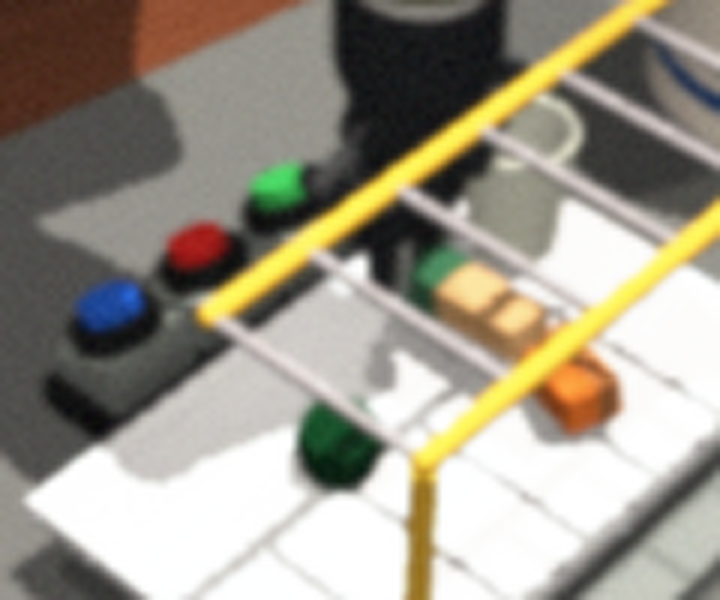

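>>> move_arm:
  moves:
    - [0,0,-8,0]
    - [0,0,-12,0]
    - [-12,3,-12,0]
    - [-22,3,-12,0]
    - [-23,3,-12,0]
    - [-23,3,-8,0]
    - [-23,3,-3,0]
    - [-23,3,0,0]
    - [-23,3,0,0]

```text
time_s: 25.45
position: [0.5481, 0.0494, 0.0657]
tool_rot: [[-0.987, -0.163, -0.001], [-0.163, 0.987, -0.0], [0.001, -0.0, -1.0]]
ft_force: [-4.2, -1.6, 8.1]
grip_width: 0.02
```

>>> move_arm:
  moves:
    - [0,0,1,0]
    - [0,0,2,0]
    - [0,0,3,0]
    - [0,0,3,0]

```text
time_s: 25.85
position: [0.5482, 0.0493, 0.0634]
tool_rot: [[-0.987, -0.163, -0.0], [-0.163, 0.987, -0.0], [0.001, -0.0, -1.0]]
ft_force: [-6.2, -1.3, 9.8]
grip_width: 0.0201
```

>>> move_arm:
  moves:
    - [2,0,0.5,0]
    - [4,0,1,0]
    - [6,0,1.5,0]
    - [8,0,2,0]
    - [10,0,2.5,0]
    - [12,0,3,0]
    - [14,0,3.5,0]
    - [16,0,4,0]
    - [16,0,4,0]

```text
time_s: 26.75
position: [0.5343, 0.0467, 0.0597]
tool_rot: [[-0.987, -0.163, 0.004], [-0.163, 0.987, -0.0], [-0.004, -0.001, -1.0]]
ft_force: [2.2, -0.4, 5.8]
grip_width: 0.0202
```

Run:
```python
from fit import *
shot("s18",c=(260,160,380,260),f=6); print(loc(env.observe()["position"]))
```

```text
26.8 [0.5343 0.0467 0.0597] [0.9805 0.3995 6.8264] 0.02007703929058544 tcp px [422.7457 288.5901]
[-0.0483  0.0443]
```

View pics/s18.png

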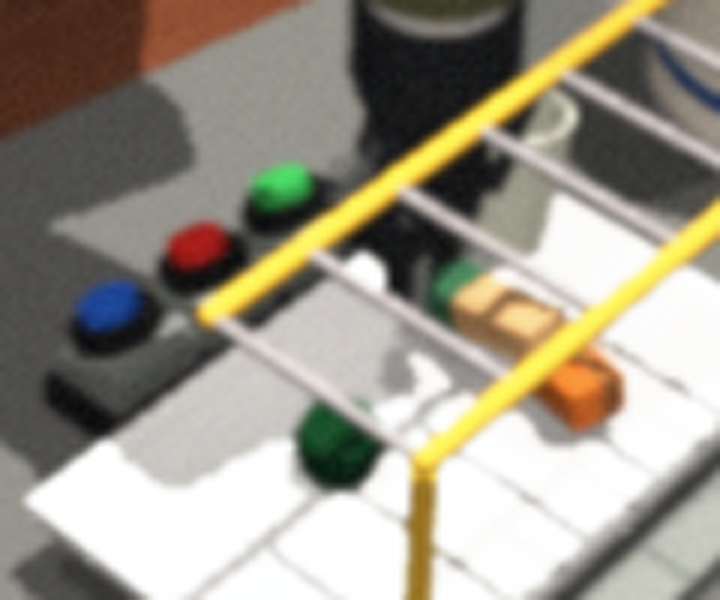

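Run:
```python
from fit import *
plan(*L(-.095,-.125),.053,99.4); plan(*L(-.07,.044),.09)
```

```text
delta tool mm [  46.8 -169.3    6.7] spin options [np.float64(-0.0002), np.float64(3.1414)] curyaw y 99.39 q [  -7.7   31.2   90.6    0.    58.  -107.1] t 26.8
delta tool mm [ 21.5  -0.3 -30.4] spin options [] curyaw y 99.39 q [  -7.7   31.2   90.6    0.    58.  -107.1] t 26.8
```

>>> move_arm:
  moves:
    - [0,0,-20,0]
    - [20,-20,-35,0]
    - [47,-65,-35,0]
    - [47,-115,-35,0]
    - [47,-160,-35,0]
    - [47,-169,-30,0]
    - [47,-169,-10,0]
    - [47,-169,5,0]
    - [47,-169,6,0]
    - [47,-169,6,0]

```text
time_s: 27.8
position: [0.5141, -0.127, 0.0527]
tool_rot: [[-0.986, -0.164, -0.001], [-0.164, 0.986, 0.0], [0.001, 0.001, -1.0]]
ft_force: [-0.2, -0.0, -0.4]
grip_width: 0.0204
```

>>> move_arm:
  moves:
    - [0,0,0,0]
    - [0,0,0,0]
    - [0,0,0,0]
    - [0,0,-10,0]
    - [0,0,-40,0]
    - [-10,10,-60,0.1]
  grip: 0.5

```text
time_s: 28.4
position: [0.5226, -0.1167, 0.1151]
tool_rot: [[-0.998, -0.061, 0.001], [-0.061, 0.998, -0.001], [-0.001, -0.001, -1.0]]
ft_force: [0.4, 0.2, 0.4]
grip_width: 0.0425
```

Run:
```python
from fit import *
shot("s19",c=(240,160,380,260),f=5)
for l in ((-.075,.045),(-.037,.045)): plan(*L(*l),.085,9.4)
```

```text
28.45 [ 0.525  -0.1154  0.1181] [1.5417 1.2023 3.0353] 0.042618215691203776 tcp px [199.8776 280.4822]
delta tool mm [  8.6 159.2  32.5] spin options [np.float64(1.4622), np.float64(-1.6794)] curyaw y 93.18 q [ -25.    26.8   86.7    0.    66.1 -118.2] t 28.45
delta tool mm [-29.2 163.3  32.8] spin options [np.float64(1.4622), np.float64(-1.6794)] curyaw y 93.18 q [ -25.    26.8   86.7    0.    66.1 -118.2] t 28.45
```

View pics/s19.png

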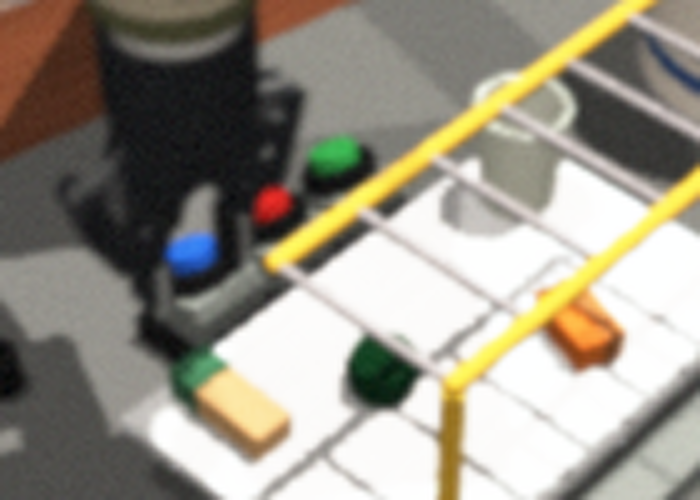

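Run:
```python
from fit import *
c=(240+382/5-.5,160+370/5-.5)
P=onz("scene",np.array(c)-off["scene"],.057); print("plug",P,loc(P))
for l in ((-.06,-.053),(-.037,-.053)): plan(*L(*l),.1,9.4)
```

```text
plug [ 0.5819 -0.0417  0.057 ] [-0.0157 -0.0507]
delta tool mm [-17.   63.3  18. ] spin options [np.float64(1.4622), np.float64(-1.6794)] curyaw y 93.18 q [ -25.    26.8   86.7    0.    66.1 -118.2] t 28.45
delta tool mm [-39.8  65.8  18.1] spin options [np.float64(1.4622), np.float64(-1.6794)] curyaw y 93.18 q [ -25.    26.8   86.7    0.    66.1 -118.2] t 28.45
```

>>> move_arm:
  moves:
    - [-17,40,10,0.15]
    - [-17,64,15,0.3]
    - [-17,64,15,0.45]
    - [-17,64,15,0.6]
    - [-17,64,15,0.75]
    - [-17,64,15,0.9]
    - [-17,64,15,1.05]
    - [-17,64,15,1.2]
    - [-17,64,15,1.35]
    - [-17,64,15,1.46]
    - [-17,64,15,1.46]
    - [-17,64,15,1.46]
  grip: 0

```text
time_s: 29.65
position: [0.5355, -0.051, 0.0981]
tool_rot: [[-0.178, 0.984, 0.0], [0.984, 0.178, -0.0], [-0.0, 0.0, -1.0]]
ft_force: [0.5, 0.5, -0.3]
grip_width: 0.085
```

Run:
```python
from fit import *
print(loc(env.observe()["position"]),env.observe()["grip_width"])
for l in ((-.037,-.0515),(-.035,-.0515)): plan(*L(*l),.06,9.4)
```

```text
[-0.063  -0.0522] 0.0849688094386254
delta tool mm [ 0.4 26.  38.1] spin options [np.float64(0.0145), np.float64(-3.1271)] curyaw y 10.23 q [-18.1  28.4  87.8  -0.   63.8 -28.3] t 29.65
delta tool mm [ 0.3 28.  38.1] spin options [np.float64(0.0145), np.float64(-3.1271)] curyaw y 10.23 q [-18.1  28.4  87.8  -0.   63.8 -28.3] t 29.65
```

>>> move_arm:
  moves:
    - [0,15,0,0.015]
    - [0,25,0,0.015]
    - [0,27,0,0.015]
    - [0,27,15,0.015]
    - [0,27,27,0.015]
    - [0,27,27,0.015]

```text
time_s: 30.25
position: [0.5609, -0.046, 0.0692]
tool_rot: [[-0.16, 0.987, -0.004], [0.987, 0.16, 0.001], [0.002, -0.003, -1.0]]
ft_force: [-0.5, 0.8, 0.3]
grip_width: 0.0856
```

Run:
```python
from fit import *
shot("s20",c=(240,160,380,260),f=5);print(loc(env.observe()["position"]))
```

```text
30.3 [ 0.5615 -0.0462  0.0701] [0.7748 0.3783 0.4003] 0.08506063572855127 tcp px [350.4449 327.1831]
[-0.0366 -0.0517]
```

View pics/s20.png

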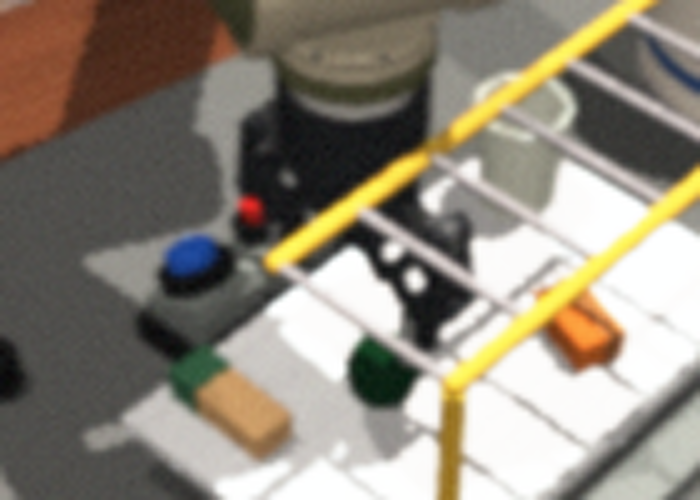

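>>> move_arm:
  moves:
    - [0,0,5,0]
    - [0,0,9,0]
    - [0,0,12,0]
    - [0,0,15,0]
    - [0,0,15,0]

```text
time_s: 30.8
position: [0.5619, -0.0462, 0.0555]
tool_rot: [[-0.159, 0.987, -0.0], [0.987, 0.159, 0.0], [0.0, -0.0, -1.0]]
ft_force: [-0.1, 0.3, -0.3]
grip_width: 0.0856
```

>>> move_arm:
  moves:
    - [0,0,3,0]
    - [0,0,5,0]
    - [0,0,7,0]
    - [0,0,7,0]

```text
time_s: 31.2
position: [0.562, -0.0462, 0.0486]
tool_rot: [[-0.159, 0.987, -0.0], [0.987, 0.159, 0.0], [0.0, -0.0, -1.0]]
ft_force: [0.8, -0.1, -0.3]
grip_width: 0.0855
```

Run:
```python
from fit import *
shot("s21",c=(240,160,380,260),f=5);print(loc(env.observe()["position"]))
```

```text
31.25 [ 0.5619 -0.0463  0.0487] [0.4703 0.4364 0.8677] 0.08538991960378303 tcp px [350.8244 355.2035]
[-0.0361 -0.0519]
```

View pics/s21.png

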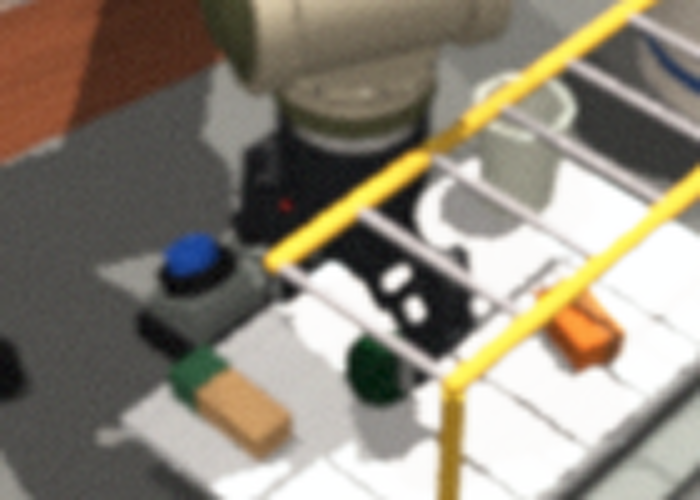

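>>> move_arm:
  moves:
    - [0,0,2,0]
    - [0,0,2,0]
    - [0,0,2,0]
    - [0,0,2,0]
    - [0,0,2,0]
    - [0,0,2,0]
  grip: 1
  grip_force: 60

```text
time_s: 31.85
position: [0.5621, -0.0463, 0.0473]
tool_rot: [[-0.159, 0.987, 0.0], [0.987, 0.159, -0.0], [-0.0, 0.0, -1.0]]
ft_force: [-1.0, 0.7, 6.2]
grip_width: 0.0382
```

Run:
```python
from fit import *
shot("s22",c=(240,160,380,260),f=5);print(loc(env.observe()["position"]))
```

```text
31.9 [ 0.5621 -0.0463  0.0473] [-0.6467  1.3174  4.7255] 0.038596715305934635 tcp px [350.9265 357.1207]
[-0.036  -0.0519]
```

View pics/s22.png

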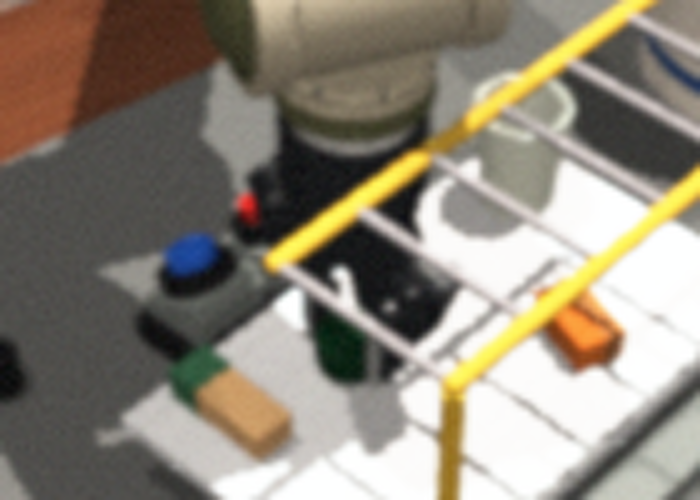

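Run:
```python
from fit import *
plan(.4535,-.348,.10,0)
```

```text
delta tool mm [-280.6 -155.3  -52.7] spin options [np.float64(0.1601), np.float64(-2.9815)] curyaw y 9.17 q [-16.7  34.4  86.5  -0.   59.1 -25.9] t 31.9
```

>>> move_arm:
  moves:
    - [0,-10,-5,0]
    - [-5,-30,-30,0]
    - [-30,-40,-75,0]
    - [-65,-50,-115,0]
    - [-110,-66,-120,0]
    - [-155,-90,-120,0]
    - [-200,-115,-120,0]
    - [-245,-140,-120,0]
    - [-281,-155,-115,0]
    - [-281,-155,-85,0]
    - [-281,-155,-55,0]
    - [-281,-155,-55,0]
    - [-281,-155,-55,0]

```text
time_s: 33.2
position: [0.4536, -0.3483, 0.1025]
tool_rot: [[-0.159, 0.987, -0.0], [0.987, 0.159, 0.0], [0.0, -0.0, -1.0]]
ft_force: [-0.2, -0.3, 1.0]
grip_width: 0.0386
```

>>> move_arm:
  moves:
    - [0,0,0,0]
    - [0,0,0,0]
    - [0,0,-30,0]
    - [0,0,-80,0]
  grip: 0.4

```text
time_s: 33.6
position: [0.4531, -0.3473, 0.1813]
tool_rot: [[-0.16, 0.987, -0.003], [0.987, 0.16, 0.004], [0.004, -0.003, -1.0]]
ft_force: [-0.5, -0.5, 0.1]
grip_width: 0.0515
```

Run:
```python
from fit import *
shot("s23",c=(120,150,360,310),f=3.2)
```

```text
33.65 [ 0.4556 -0.35    0.1918] [ 1.2556 -1.3353  8.5685] 0.051260035674640804 tcp px [177.1488 223.9417]
```

View pics/s23.png

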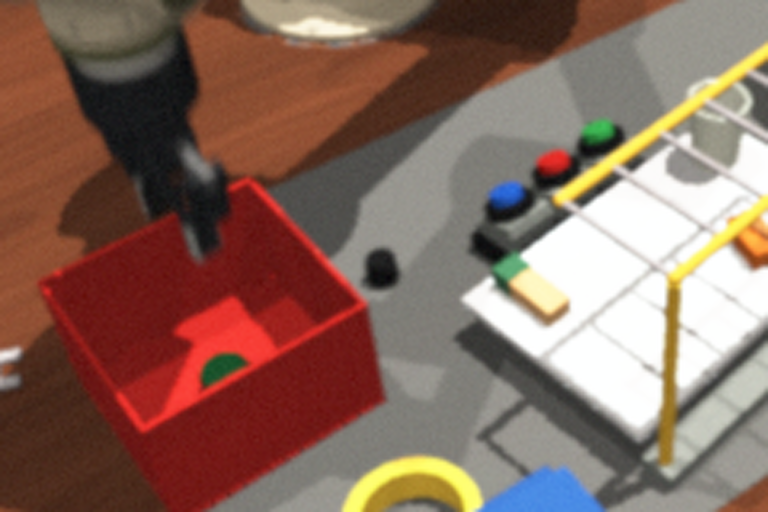

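Run:
```python
from fit import *
plan(*L(-.065,.046),.12,9.4);plan(*L(-.036,.046),.075,9.4)
```

```text
delta tool mm [381.3 124.   68.6] spin options [np.float64(-0.0034), np.float64(3.1382)] curyaw y 9.21 q [-49.3  25.7  74.7  -0.   78.9 -58.5] t 33.65
delta tool mm [381.9 152.7 113.8] spin options [np.float64(-0.0034), np.float64(3.1382)] curyaw y 9.21 q [-49.3  25.7  74.7  -0.   78.9 -58.5] t 33.65
```

>>> move_arm:
  moves:
    - [50,10,0,0]
    - [100,30,0,0]
    - [145,45,0,0]
    - [190,60,0,0]
    - [238,75,0,0]
    - [285,90,0,0]
    - [333,108,10,0]
    - [378,122,30,0]
    - [381,124,65,0]
    - [381,124,65,0]
    - [381,124,65,0]
  grip: 0

```text
time_s: 34.75
position: [0.5158, 0.0471, 0.1179]
tool_rot: [[-0.159, 0.987, 0.001], [0.987, 0.159, -0.0], [-0.0, 0.001, -1.0]]
ft_force: [-0.1, -0.2, -0.2]
grip_width: 0.0854
```

Run:
```python
from fit import *
plan(*L(-.035,.046),.062,9.4)
shot("s24",c=(280,160,400,260),f=6)
```

```text
delta tool mm [-1.7 31.4 55.9] spin options [np.float64(-0.0039), np.float64(3.1377)] curyaw y 9.18 q [ -7.9  25.2  89.5  -0.   65.2 -17.1] t 34.75
34.8 [0.5163 0.0467 0.1185] [-0.5643 -0.0923  0.2293] 0.08539557639358597 tcp px [282.4502 174.5171]
```

View pics/s24.png

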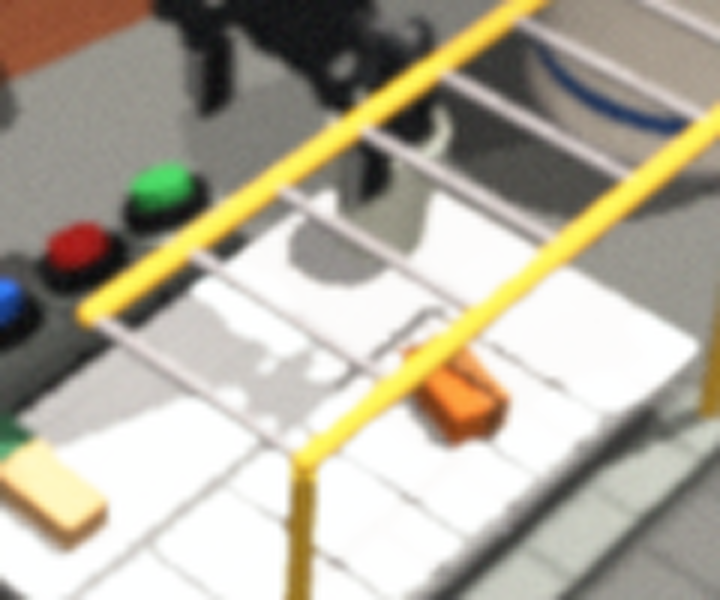

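>>> move_arm:
  moves:
    - [-1,0,30,0]
    - [-1,20,35,0]
    - [-1,30,40,0]
    - [-1,31,50,0]
    - [-1,31,54,0]
    - [-1,31,54,0]

```text
time_s: 35.4
position: [0.5456, 0.0513, 0.0626]
tool_rot: [[-0.159, 0.987, -0.001], [0.987, 0.159, 0.0], [0.0, -0.001, -1.0]]
ft_force: [-0.3, 0.5, 0.6]
grip_width: 0.0855
```

Run:
```python
from fit import *
print(loc(env.observe()["position"]))
shot("s25",c=(280,160,400,260),f=6)
```

```text
[-0.0364  0.047 ]
35.45 [0.5458 0.0513 0.063 ] [ 0.0834  0.7678 -0.1219] 0.08524007294562905 tcp px [326.2592 292.9888]
```

View pics/s25.png

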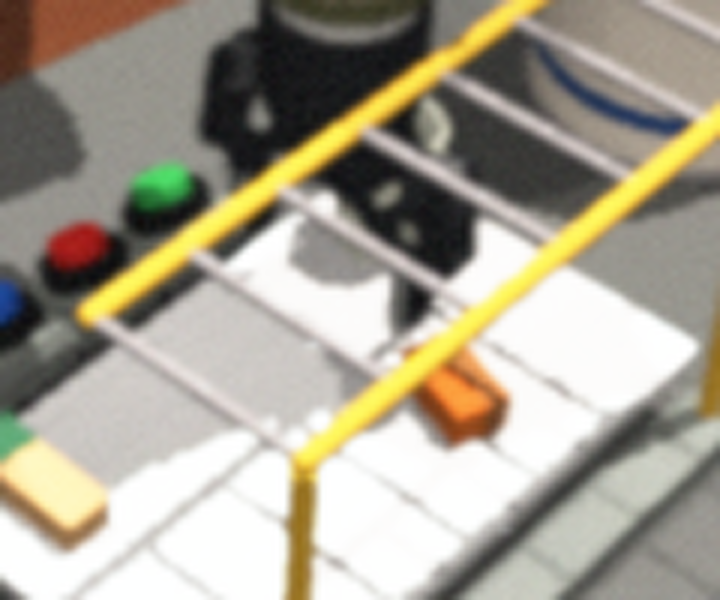

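>>> move_arm:
  moves:
    - [0,1,0,0]
    - [0,2,0,0]
    - [0,3,0,0]
    - [0,4,0,0]
    - [0,4,0,0]

```text
time_s: 35.95
position: [0.5504, 0.0521, 0.0629]
tool_rot: [[-0.159, 0.987, 0.0], [0.987, 0.159, -0.0], [-0.0, 0.0, -1.0]]
ft_force: [0.0, -0.1, 0.2]
grip_width: 0.0852
```

>>> move_arm:
  moves:
    - [0,0,2,0]
    - [0,0,4,0]
    - [0,0,6,0]
    - [0,0,7,0]
    - [0,0,7,0]

```text
time_s: 36.45
position: [0.5501, 0.0521, 0.0556]
tool_rot: [[-0.159, 0.987, -0.0], [0.987, 0.159, 0.0], [0.0, -0.0, -1.0]]
ft_force: [-0.2, -0.1, -0.3]
grip_width: 0.0854
```

>>> move_arm:
  moves:
    - [0,0,1,0]
    - [0,0,2,0]
    - [0,0,3,0]
    - [0,0,3,0]

```text
time_s: 36.85
position: [0.5504, 0.0521, 0.0537]
tool_rot: [[-0.159, 0.987, 0.001], [0.987, 0.159, -0.0], [-0.0, 0.001, -1.0]]
ft_force: [-3.3, 0.3, 7.2]
grip_width: 0.085
```

Run:
```python
from fit import *
print(loc(env.observe()["position"]))
shot("s26",c=(320,190,380,240),f=12)
```

```text
[-0.0315  0.047 ]
36.9 [0.5504 0.0521 0.0537] [-3.5274 -0.1067  8.4266] 0.08560834192173362 tcp px [185.7643 263.9107]
```

View pics/s26.png

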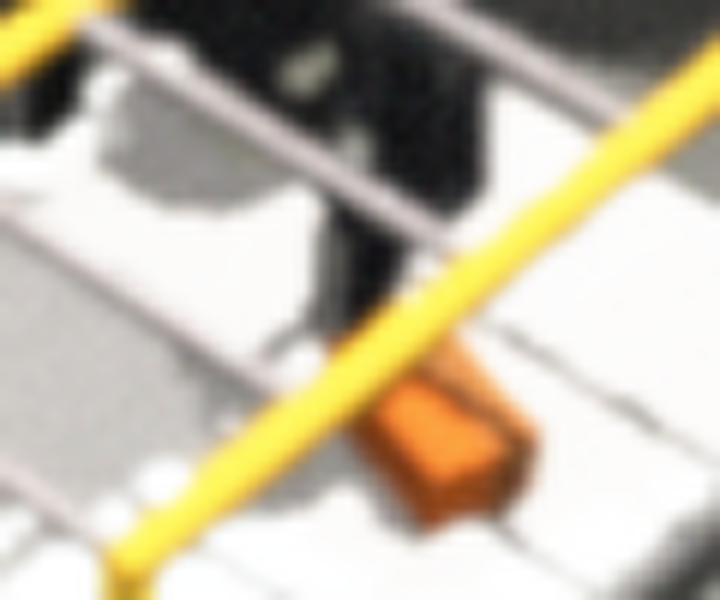

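>>> move_arm:
  moves:
    - [0,0,0.5,0]
    - [0,0,1,0]
    - [0,-2,1,0]
    - [0,-4,1,0]
    - [0,-6,1,0]
    - [0,-8,1,0]
    - [0,-10,1,0]
    - [0,-12,1,0]
    - [0,-12,1,0]

```text
time_s: 37.8
position: [0.5381, 0.0502, 0.0518]
tool_rot: [[-0.159, 0.987, -0.0], [0.987, 0.159, 0.0], [0.0, -0.0, -1.0]]
ft_force: [-0.2, 0.8, 2.1]
grip_width: 0.0857
```

Run:
```python
from fit import *
print(loc(env.observe()["position"]))
shot("s27",c=(320,190,380,240),f=12)
```

```text
[-0.044   0.0472]
37.85 [0.5382 0.0502 0.0518] [-1.0635  0.4121  2.0827] 0.0856164487713887 tcp px [146.5077 244.3319]
```

View pics/s27.png

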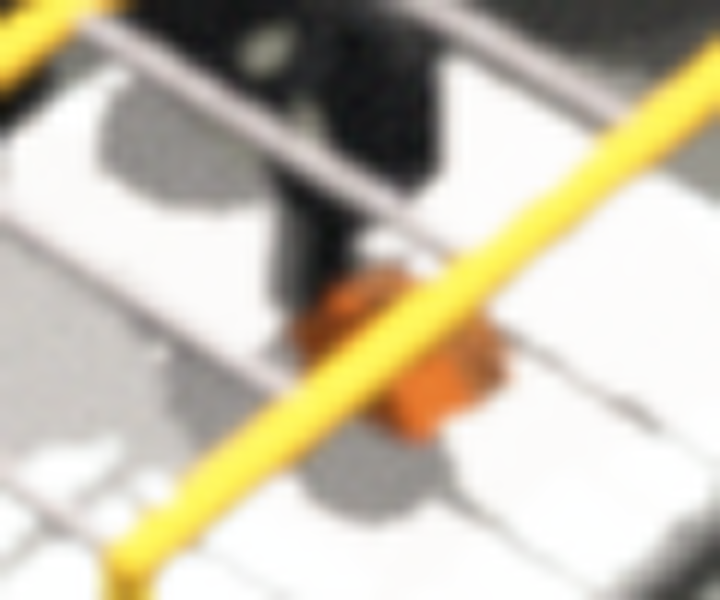

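>>> move_arm:
  moves:
    - [0,-2,0,0]
    - [0,-4,0,0]
    - [0,-6,0,0]
    - [0,-8,0,0]
    - [0,-10,0,0]
    - [0,-10,0,0]

```text
time_s: 38.45
position: [0.5282, 0.0486, 0.0518]
tool_rot: [[-0.159, 0.987, -0.0], [0.987, 0.159, 0.0], [0.0, -0.0, -1.0]]
ft_force: [0.1, 0.5, -0.4]
grip_width: 0.0857
```

Run:
```python
from fit import *
print(loc(env.observe()["position"]))
shot("s28",c=(320,190,380,240),f=12)
```

```text
[-0.054   0.0472]
38.5 [0.5284 0.0486 0.0518] [-0.5673  0.2998 -0.0603] 0.08536550417033141 tcp px [115.0362 223.9904]
```

View pics/s28.png

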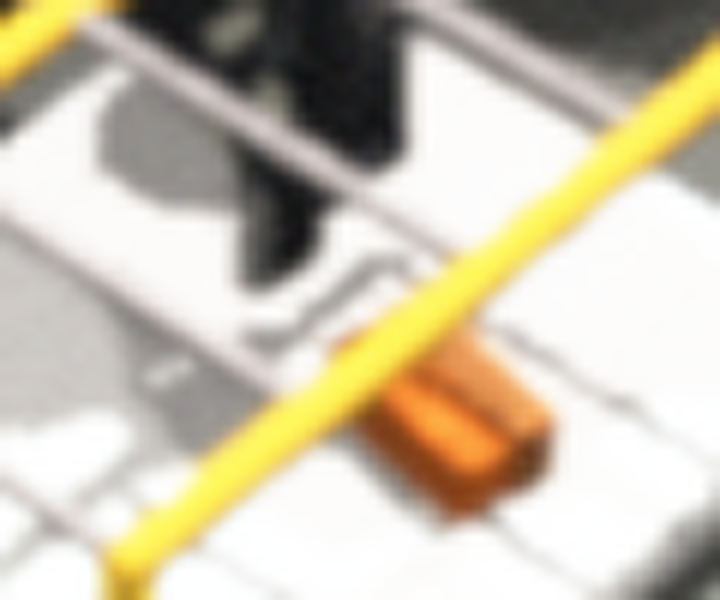

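Run:
```python
from fit import *
o=env.observe();p=o["position"]
x0,y0,x1,y1=270,110,390,230;F=6
im=env.get_image("scene")[:,:,::-1][y0:y1,x0:x1]; im=cv2.resize(im,None,fx=F,fy=F,interpolation=cv2.INTER_CUBIC)
def poly(rad,h,c):
    t=np.linspace(0,2*np.pi,60); pts=np.c_[p[0]+rad*np.cos(t),p[1]+rad*np.sin(t),np.full(60,p[2]+h)]
    q=((proj("scene",pts)+off["scene"]-[x0,y0]+.5)*F).astype(int); cv2.polylines(im,[q],True,c,1)
for h,c in((.12,(255,255,0)),(.163,(0,0,255)),(.175,(0,255,0)),(.2,(255,0,0))): poly(.038,h,c)
t=[[*L(s[3]-.005,y),.225] for y in(-.155,.155)]; q=((proj("scene",t)+off["scene"]-[x0,y0]+.5)*F).astype(int); cv2.line(im,tuple(map(int,q[0])),tuple(map(int,q[1])),(255,0,255),1)
cv2.imwrite("pics/d2.png",im); print(s[3],loc(p))
```

```text
0.011817334971698373 [-0.0538  0.0471]
```

View pics/d2.png

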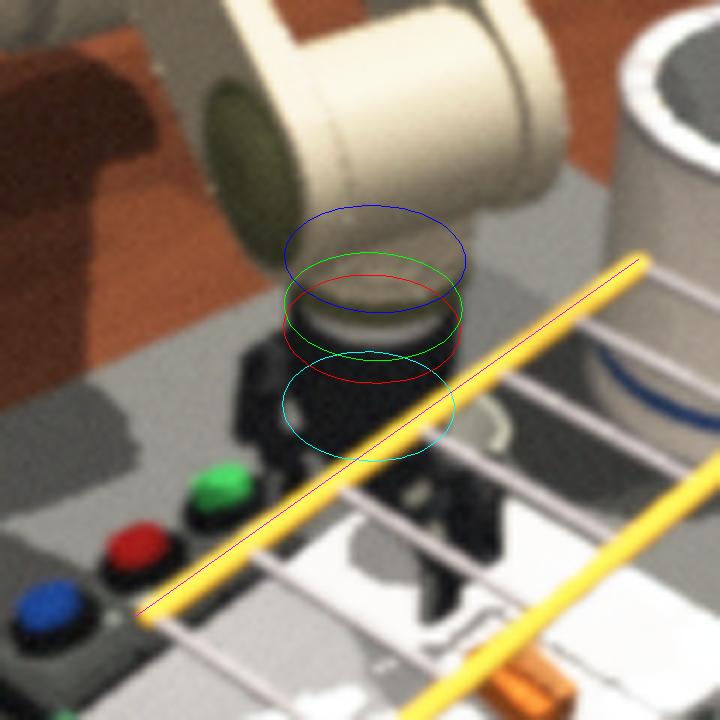

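>>> move_arm:
  moves:
    - [0,0,-8,0]
    - [0,0,-10,0]
    - [0,12,-10,0]
    - [0,21,-10,0]
    - [0,22,-10,0]
    - [0,23,-10,0]
    - [0,24,-10,0]
    - [0,24,-10,0]

```text
time_s: 39.35
position: [0.552, 0.0524, 0.0618]
tool_rot: [[-0.159, 0.987, -0.0], [0.987, 0.159, 0.0], [0.0, -0.0, -1.0]]
ft_force: [-0.6, -0.1, -0.3]
grip_width: 0.0853
```

>>> move_arm:
  moves:
    - [0,1,0,0]
    - [0,2,0,0]
    - [0,2,0,0]

```text
time_s: 39.65
position: [0.5543, 0.0527, 0.0618]
tool_rot: [[-0.159, 0.987, 0.0], [0.987, 0.159, -0.0], [-0.0, 0.0, -1.0]]
ft_force: [-0.6, -0.3, -0.2]
grip_width: 0.0852
```

>>> move_arm:
  moves:
    - [0,1,0,0]
    - [0,2,0,0]
    - [0,2,0,0]

```text
time_s: 39.95
position: [0.5556, 0.0531, 0.0613]
tool_rot: [[-0.159, 0.987, -0.002], [0.987, 0.159, 0.0], [0.0, -0.002, -1.0]]
ft_force: [-2.6, 0.7, -4.4]
grip_width: 0.0854
```

>>> move_arm:
  moves:
    - [0,1,0,0]
    - [0,2,0,0]
    - [0,2,0,0]

```text
time_s: 40.25
position: [0.5557, 0.0534, 0.0607]
tool_rot: [[-0.159, 0.987, -0.006], [0.987, 0.159, 0.0], [0.001, -0.006, -1.0]]
ft_force: [-12.0, -2.4, -6.5]
grip_width: 0.0854
```

Run:
```python
from fit import *
print(loc(env.observe()["position"]))
shot("s29",c=(290,130,390,230),f=6)
```

```text
[-0.0261  0.0475]
40.3 [0.5556 0.0534 0.0605] [-11.8188  -2.3045  -6.858 ] 0.08527317658780423 tcp px [282.9298 486.4368]
```

View pics/s29.png

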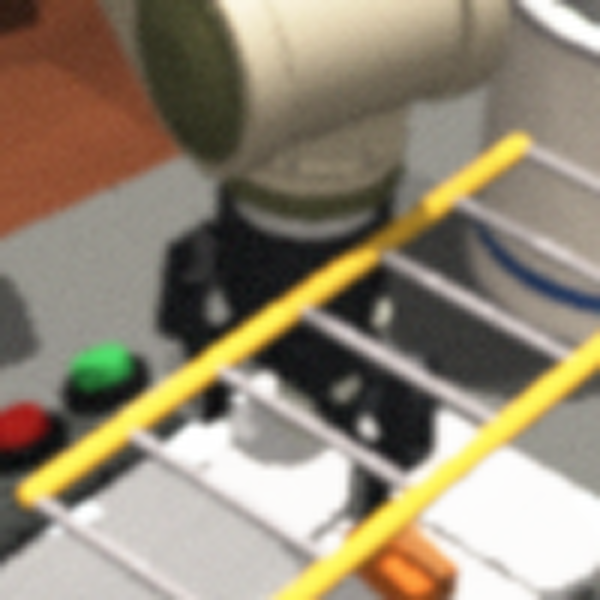

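>>> move_arm:
  moves:
    - [0,-4,0,0]
    - [0,-4,4,0]
    - [0,-4,6,0]
    - [0,-4,6,0]

```text
time_s: 40.7
position: [0.5545, 0.0527, 0.0557]
tool_rot: [[-0.159, 0.987, 0.0], [0.987, 0.159, 0.0], [-0.0, 0.0, -1.0]]
ft_force: [0.0, -0.9, 1.1]
grip_width: 0.0858
```

>>> move_arm:
  moves:
    - [0,0,0.5,0]
    - [0,0,1,0]
    - [0,0,1,0]
    - [0,0,1,0]

```text
time_s: 41.1
position: [0.5542, 0.0527, 0.0549]
tool_rot: [[-0.159, 0.987, 0.0], [0.987, 0.159, -0.0], [-0.0, 0.0, -1.0]]
ft_force: [0.1, -0.2, 0.3]
grip_width: 0.0854
```

>>> move_arm:
  moves:
    - [0,0,0.5,0]
    - [0,0,1,0]
    - [0,0,1,0]

```text
time_s: 41.4
position: [0.5542, 0.0527, 0.0539]
tool_rot: [[-0.159, 0.987, 0.0], [0.987, 0.159, -0.0], [-0.0, 0.0, -1.0]]
ft_force: [-0.5, -0.4, 0.5]
grip_width: 0.0855
```

>>> move_arm:
  moves:
    - [0,0,0.4,0]
    - [0,0,0.8,0]
    - [0,0,0.8,0]

```text
time_s: 41.7
position: [0.5543, 0.0527, 0.0538]
tool_rot: [[-0.159, 0.987, 0.001], [0.987, 0.159, -0.0], [-0.0, 0.001, -1.0]]
ft_force: [-3.4, 0.1, 6.9]
grip_width: 0.085
```

>>> move_arm:
  moves:
    - [0,-0.5,-0.4,0]
    - [0,-2,-0.4,0]
    - [0,-4,-0.4,0]
    - [0,-6,-0.4,0]
    - [0,-8,-0.4,0]
    - [0,-10,-0.4,0]
    - [0,-10,-0.4,0]

```text
time_s: 42.4
position: [0.544, 0.0512, 0.0535]
tool_rot: [[-0.159, 0.987, -0.0], [0.987, 0.159, 0.0], [0.0, -0.0, -1.0]]
ft_force: [-0.9, 1.0, 4.8]
grip_width: 0.0852
```

Run:
```python
from fit import *
print(loc(env.observe()["position"]))
shot("s30",c=(320,190,380,240),f=12)
```

```text
[-0.038   0.0472]
42.45 [0.5442 0.0512 0.0535] [-0.4356 -0.1919  5.6114] 0.0848544312831903 tcp px [166.0688 251.1555]
```

View pics/s30.png

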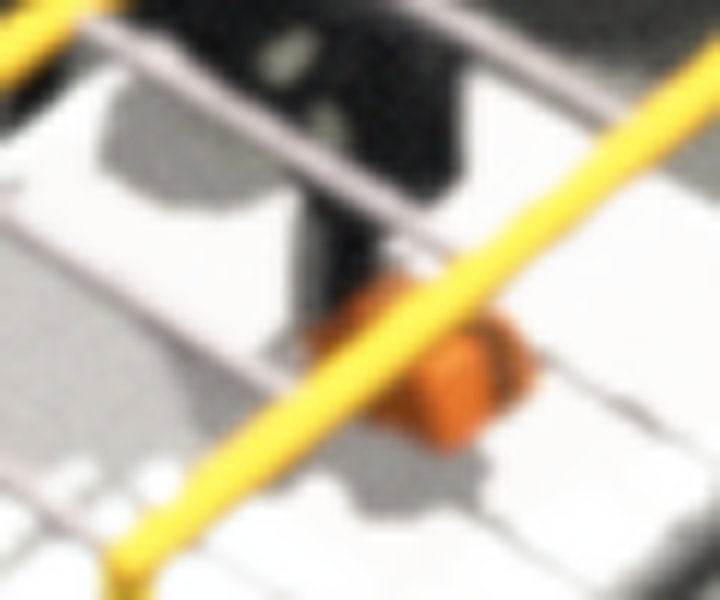

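>>> move_arm:
  moves:
    - [0,-2.5,1.2,0]
    - [0,-5,3,0]
    - [0,-7,5,0]
    - [0,-9,7.5,0]
    - [0,-10.5,10,0]
    - [0,-11.7,12.5,0]
    - [0,-12.5,15,0]
    - [0,-12.5,15,0]

```text
time_s: 43.25
position: [0.5311, 0.0498, 0.0427]
tool_rot: [[-0.161, 0.987, 0.003], [0.987, 0.161, -0.0], [-0.001, 0.003, -1.0]]
ft_force: [-11.3, 0.5, 18.5]
grip_width: 0.0855
```

Run:
```python
from fit import *
print(loc(env.observe()["position"]))
shot("s31",c=(320,190,380,240),f=12)
```

```text
[-0.051   0.0479]
43.3 [0.5321 0.0496 0.0416] [-4.7796  3.5819 29.4398] 0.08552803372397402 tcp px [126.6879 261.7768]
```

View pics/s31.png

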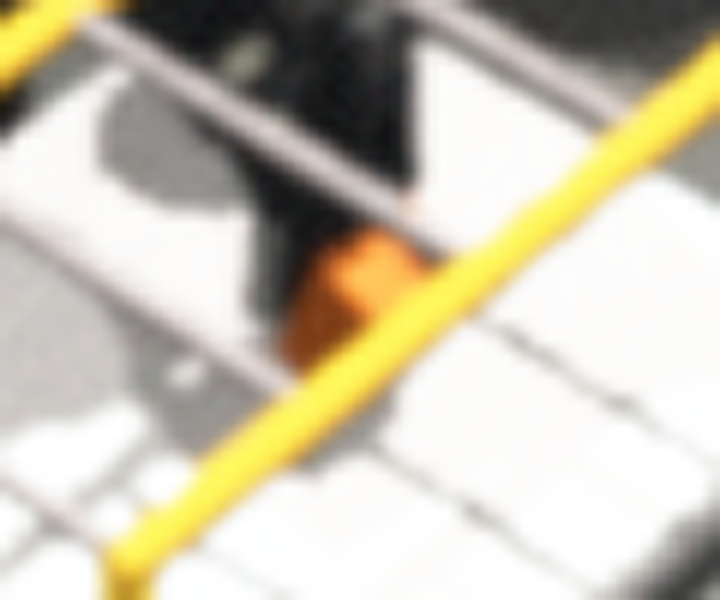

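>>> move_arm:
  moves:
    - [0,-1,-1.5,0]
    - [0,-3,-2,0]
    - [0,-3,-2,0]

```text
time_s: 43.6
position: [0.5302, 0.0488, 0.0419]
tool_rot: [[-0.16, 0.987, 0.004], [0.987, 0.16, -0.0], [-0.001, 0.004, -1.0]]
ft_force: [-1.7, 3.1, 14.6]
grip_width: 0.0857
```

Run:
```python
from fit import *
print(loc(env.observe()["position"]))
shot("s32",c=(310,180,380,240),f=10)
```

```text
[-0.052   0.0471]
43.65 [0.5303 0.0488 0.042 ] [-2.7999  2.4096 15.1667] 0.08553951745974525 tcp px [199.5248 314.8009]
```

View pics/s32.png

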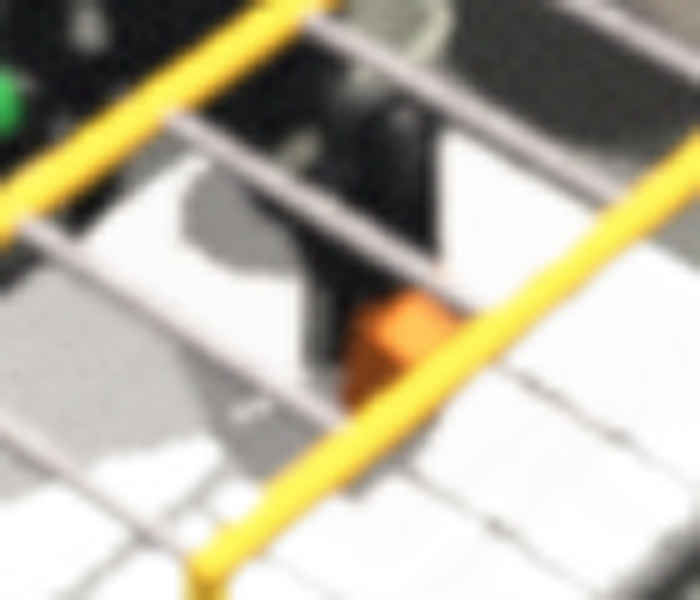

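>>> move_arm:
  moves:
    - [0,-3,-2,0]
    - [0,-7,-4,0]
    - [0,-8,-8,0]
    - [0,-8,-8,0]

```text
time_s: 44.05
position: [0.521, 0.0473, 0.0486]
tool_rot: [[-0.159, 0.987, -0.0], [0.987, 0.159, -0.0], [-0.0, -0.0, -1.0]]
ft_force: [0.2, -0.3, -0.9]
grip_width: 0.0852
```

Run:
```python
from fit import *
print(loc(env.observe()["position"]))
shot("s33",c=(310,180,380,240),f=10)
```

```text
[-0.0613  0.0471]
44.1 [0.5211 0.0473 0.0484] [-1.0352  0.0621  1.1607] 0.0856214025656135 tcp px [175.9917 282.9587]
```

View pics/s33.png

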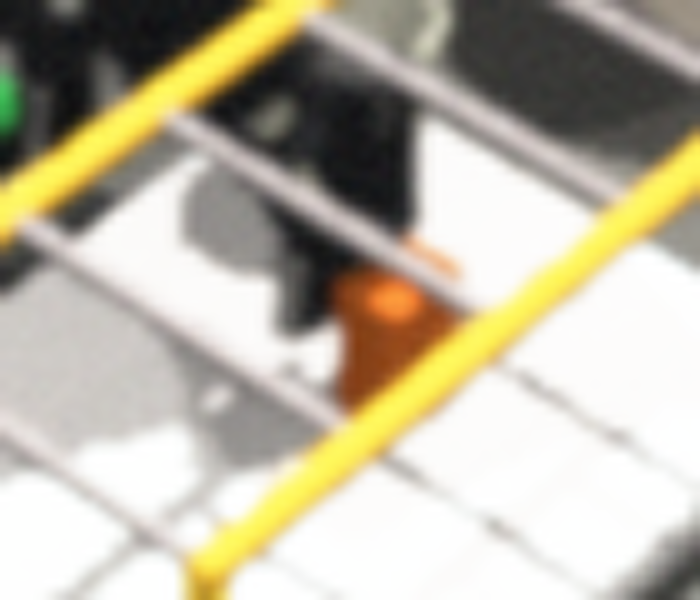

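Run:
```python
from fit import *
for c,z in(((395,285),.095),((395,340),.070)):
    P=onz("scene",np.array([310+c[0]/10-.5,180+c[1]/10-.5])-off["scene"],z); print(P,loc(P))
```

```text
[0.5895 0.0655 0.095 ] [0.0092 0.0539]
[0.5873 0.0696 0.07  ] [0.0078 0.0583]
```

>>> move_arm:
  moves:
    - [0,-2,-30,0]
    - [4,-2,-52,0]
    - [7,10,-52,0]
    - [7,28,-52,0]
    - [7,28,-48,0]
    - [7,28,-44,0]
    - [7,28,-40,0]
    - [7,28,-40,0]

```text
time_s: 44.9
position: [0.5467, 0.0587, 0.0876]
tool_rot: [[-0.159, 0.987, -0.002], [0.987, 0.159, 0.0], [0.001, -0.002, -1.0]]
ft_force: [0.8, -0.3, 0.4]
grip_width: 0.0851
```

Run:
```python
from fit import *
print(loc(env.observe()["position"]))
shot("s34",c=(310,180,380,240),f=10)
```

```text
[-0.0341  0.0541]
44.95 [0.547  0.0587 0.088 ] [-0.3647  0.5824  0.051 ] 0.08541345430159861 tcp px [270.685  214.6437]
```

View pics/s34.png

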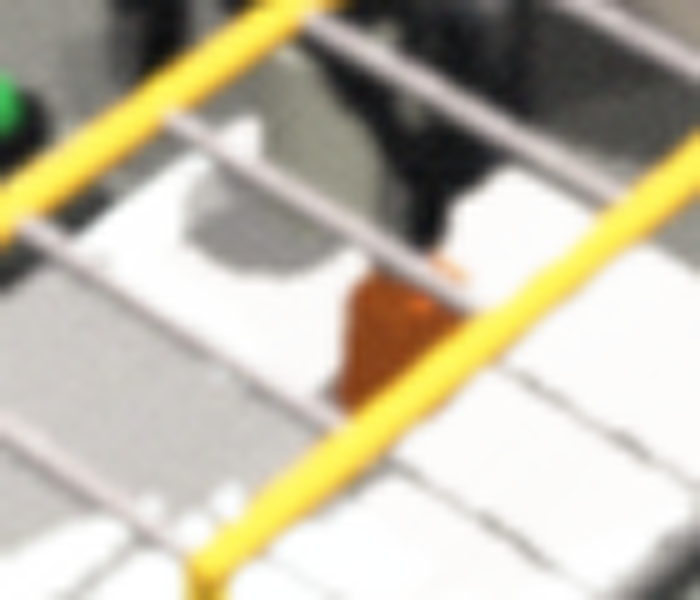

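>>> move_arm:
  moves:
    - [0,0,2,0]
    - [0,0,4,0]
    - [0,0,5.5,0]
    - [0,0,6.5,0]
    - [0,-3,6.5,0]
    - [0,-6,6.5,0]
    - [0,-10,6.5,0]
    - [0,-14,6.5,0]
    - [0,-18,6.5,0]
    - [0,-22,5,0]

```text
time_s: 45.95
position: [0.5255, 0.0552, 0.0837]
tool_rot: [[-0.159, 0.987, 0.0], [0.987, 0.159, -0.0], [-0.0, 0.0, -1.0]]
ft_force: [-0.6, -0.1, -0.5]
grip_width: 0.0854
```

Run:
```python
from fit import *
print(loc(env.observe()["position"]))
shot("s35",c=(290,180,380,250),f=8)
```

```text
[-0.0556  0.0542]
46.0 [0.5249 0.0552 0.0837] [-1.2921  0.2039  0.6226] 0.08547872782491567 tcp px [328.0044 150.5985]
```

View pics/s35.png

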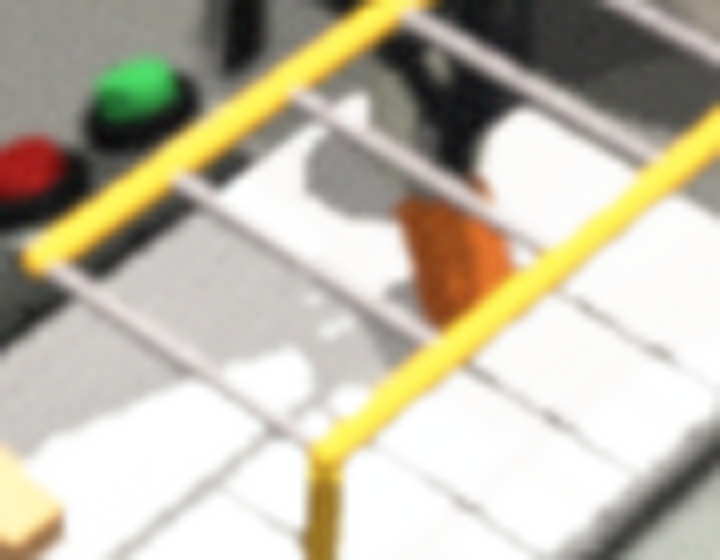

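>>> move_arm:
  moves:
    - [0,-4,1,0]
    - [0,-8,2,0]
    - [0,-12,3,0]
    - [0,-16,3,0]
    - [0,-20,3,0]

```text
time_s: 46.5
position: [0.5057, 0.052, 0.0802]
tool_rot: [[-0.159, 0.987, -0.001], [0.987, 0.159, 0.0], [0.0, -0.001, -1.0]]
ft_force: [0.9, -0.1, -0.3]
grip_width: 0.0854
```

Run:
```python
from fit import *
print(loc(env.observe()["position"]))
shot("s36",c=(290,180,380,250),f=8)
```

```text
[-0.0756  0.0542]
46.55 [0.5052 0.052  0.0802] [-0.6171  0.074   0.4313] 0.08531002095830932 tcp px [285.6404 131.4799]
```

View pics/s36.png

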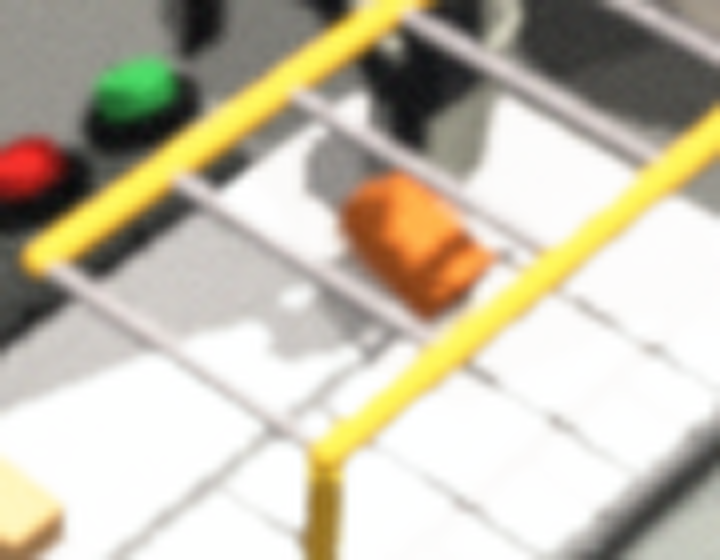

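Run:
```python
from fit import *
P=onz("scene",np.array([290+415/8-.5,180+245/8-.5])-off["scene"],.058); print(P,loc(P))
plan(P[0],P[1],.046); print(loc([*P]))
```

```text
[0.5552 0.07   0.058 ] [-0.0238  0.064 ]
delta tool mm [ 9.8 52.3 34.2] spin options [] curyaw y 9.17 q [ -7.5  27.4  93.7  -0.   59.  -16.7] t 46.55
[-0.0238  0.064 ]
```

>>> move_arm:
  moves:
    - [0,0,-12,0]
    - [2,12,-14,0]
    - [6,40,-14,0]
    - [6,46,-14,0]
    - [6,46,-5,0]
    - [6,46,0,0]

```text
time_s: 47.15
position: [0.5502, 0.0653, 0.0798]
tool_rot: [[-0.159, 0.987, -0.001], [0.987, 0.159, 0.0], [0.0, -0.001, -1.0]]
ft_force: [0.2, 0.1, 0.5]
grip_width: 0.0856
```

Run:
```python
from fit import *
print(loc(env.observe()["position"]))
shot("s37",c=(290,180,380,250),f=8)
```

```text
[-0.0296  0.0601]
47.2 [0.5498 0.0653 0.0791] [ 0.0634  0.8465 -0.2705] 0.08541590483751345 tcp px [394.9639 187.0357]
```

View pics/s37.png

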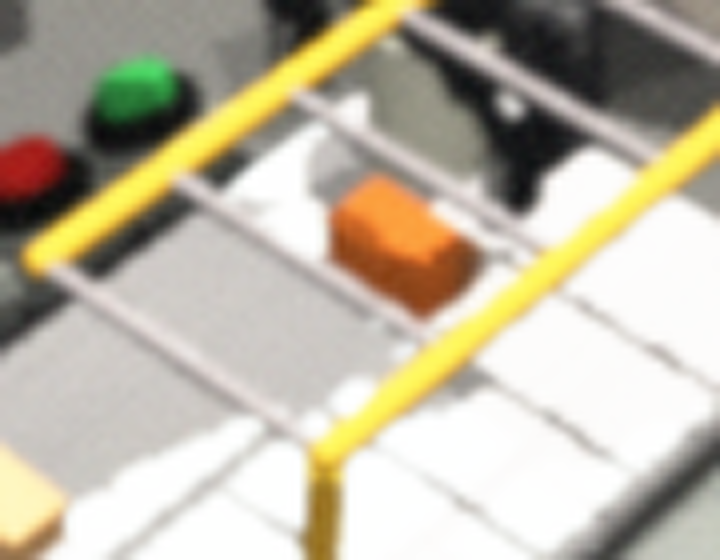

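>>> move_arm:
  moves:
    - [2,0,12,0]
    - [2,0,22,0]
    - [2,0,30,0]
    - [2,0,31,0]

```text
time_s: 47.6
position: [0.5497, 0.0673, 0.0481]
tool_rot: [[-0.159, 0.987, -0.002], [0.987, 0.159, 0.0], [0.001, -0.002, -1.0]]
ft_force: [-0.1, -0.8, -0.4]
grip_width: 0.0853
```

>>> move_arm:
  moves:
    - [0,0,0,0]
    - [0,0,0,0]
    - [0,0,0,0]
    - [0,0,0,0]
    - [0,0,0,0]
  grip: 1
  grip_force: 80

```text
time_s: 48.1
position: [0.5509, 0.0673, 0.0504]
tool_rot: [[-0.159, 0.987, 0.002], [0.987, 0.159, -0.0], [-0.0, 0.002, -1.0]]
ft_force: [-0.5, -0.2, 6.5]
grip_width: 0.0478
```

Run:
```python
from fit import *
plan(.4535,-.348,.10,0)
shot("s38",c=(290,180,380,250),f=8)
```

```text
delta tool mm [-394.5 -162.2  -49.7] spin options [np.float64(0.1601), np.float64(-2.9815)] curyaw y 9.17 q [ -5.3  33.4  87.9   0.   58.5 -14.4] t 48.1
48.15 [0.5509 0.0673 0.0504] [-0.7601 -0.2057  6.0858] 0.04814345201229476 tcp px [397.2455 245.1689]
```

View pics/s38.png

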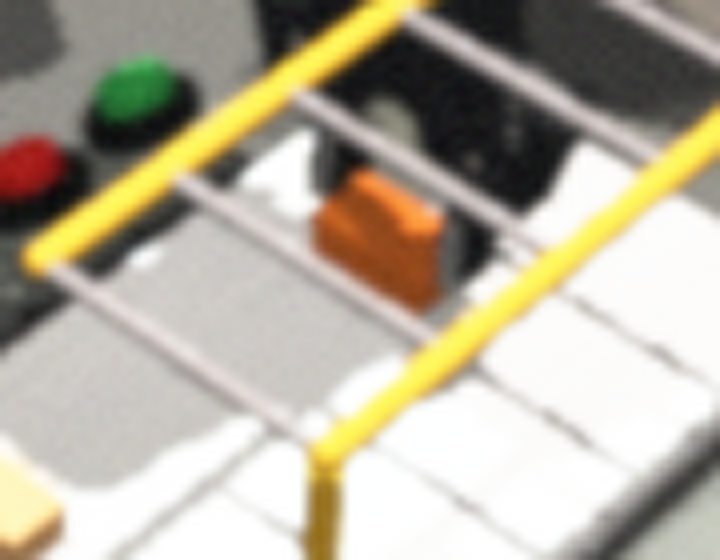

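>>> move_arm:
  moves:
    - [-5,-10,-15,0]
    - [-20,-25,-55,0]
    - [-55,-40,-95,0]
    - [-100,-50,-115,0]
    - [-145,-65,-115,0]
    - [-190,-85,-115,0]
    - [-235,-105,-115,0]
    - [-280,-125,-115,0]
    - [-325,-142,-115,0]
    - [-370,-158,-115,0]
    - [-394,-162,-105,0]
    - [-394,-162,-75,0]
    - [-394,-162,-65,0]

```text
time_s: 49.45
position: [0.452, -0.3472, 0.1121]
tool_rot: [[-0.158, 0.987, -0.003], [0.987, 0.158, 0.003], [0.004, -0.002, -1.0]]
ft_force: [0.4, 0.1, -0.4]
grip_width: 0.0482
```

>>> move_arm:
  moves:
    - [0,0,0,0]
    - [0,0,0,0]
    - [0,0,-20,0]
    - [0,0,-65,0]
  grip: 0.15

```text
time_s: 49.85
position: [0.4526, -0.3461, 0.1789]
tool_rot: [[-0.16, 0.987, -0.003], [0.987, 0.16, 0.004], [0.004, -0.003, -1.0]]
ft_force: [0.5, -1.0, 0.6]
grip_width: 0.0722
```

Run:
```python
from fit import *
shot("s39",c=(120,150,360,310),f=3.2)
# stub centre from s19: (240,405)/5
P=onz("scene",np.array([240+235/5-.5,160+405/5-.5])-off["scene"],.065); print("stub",P,loc(P))
plan(P[0],P[1],.05,9.4+90)
```

```text
49.9 [ 0.455  -0.3486  0.1887] [ 1.4559 -1.0201  7.7724] 0.07248138759018082 tcp px [179.6039 225.745 ]
stub [ 0.5611 -0.1221  0.065 ] [-0.0493 -0.1266]
delta tool mm [207.9 140.2 137.5] spin options [np.float64(-1.5736), np.float64(1.568)] curyaw y 9.24 q [-49.3  25.7  75.2  -0.   78.4 -58.5] t 49.9
```

View pics/s39.png

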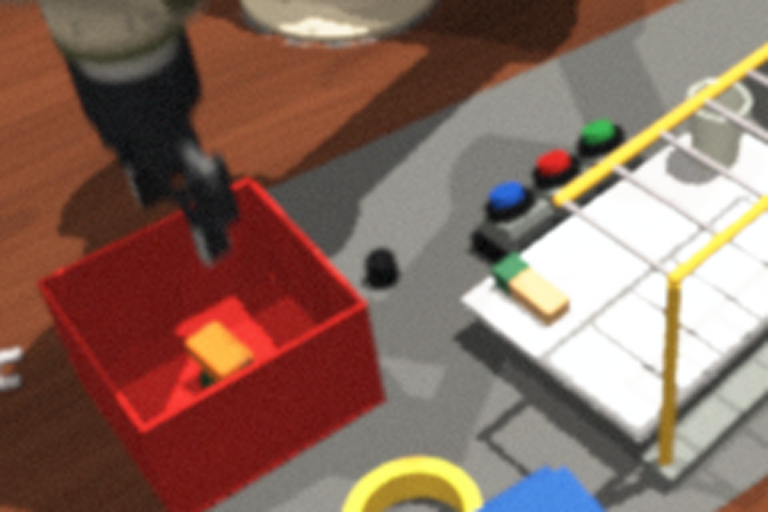

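>>> move_arm:
  moves:
    - [35,22,0,-0.15]
    - [70,45,0,-0.3]
    - [110,70,0,-0.45]
    - [145,95,10,-0.6]
    - [180,118,30,-0.75]
    - [207,134,50,-0.9]
    - [207,134,70,-1.05]
    - [207,134,80,-1.2]
    - [207,134,90,-1.35]
    - [207,134,95,-1.5]
    - [207,134,100,-1.57]
    - [207,134,115,-1.57]
    - [207,134,128,-1.57]
    - [207,134,128,-1.57]
  grip: 0.35

```text
time_s: 51.3
position: [0.5524, -0.1212, 0.0514]
tool_rot: [[-0.987, -0.159, -0.0], [-0.159, 0.987, 0.0], [0.0, 0.0, -1.0]]
ft_force: [0.3, -0.4, -0.0]
grip_width: 0.0553
```

Run:
```python
from fit import *
print(loc(env.observe()["position"]))
shot("s40",c=(220,160,340,260),f=6)
```

```text
[-0.0577 -0.1243]
51.35 [ 0.5528 -0.1215  0.0522] [ 0.6469 -0.0738  1.0563] 0.055269318331358126 tcp px [391.3852 484.8193]
```

View pics/s40.png

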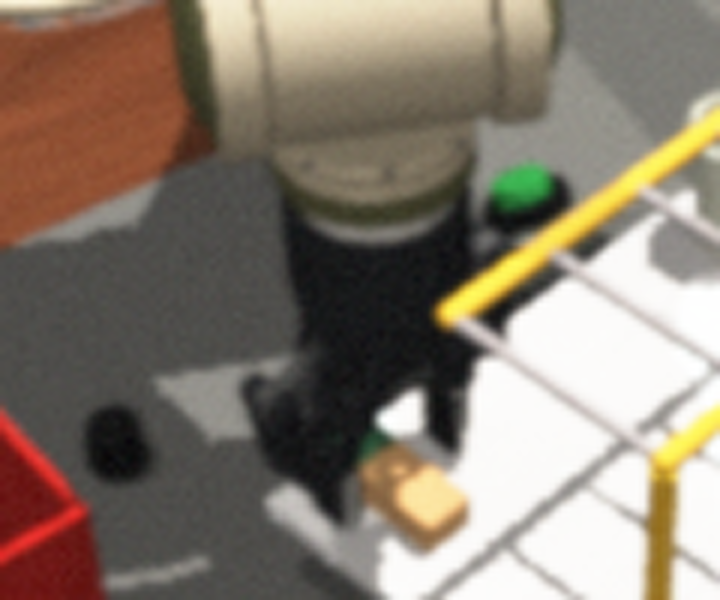

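Stub is between the fingers, so I'll close, lift and carry it to the bin.

>>> move_arm:
  moves:
    - [0,0,0,0]
    - [0,0,0,0]
    - [0,0,0,0]
    - [0,0,0,0]
  grip: 1

```text
time_s: 51.75
position: [0.5531, -0.1219, 0.0529]
tool_rot: [[-0.987, -0.159, 0.002], [-0.159, 0.987, -0.001], [-0.002, -0.001, -1.0]]
ft_force: [-1.5, 1.0, 5.9]
grip_width: 0.0236
```

Run:
```python
from fit import *
o=env.observe(); print(o["grip_width"],o["position"]); plan(.4535,-.348,.12)
```

```text
0.023569262226795937 [ 0.5531 -0.1219  0.0529]
delta tool mm [ 134.  -207.5  -67.1] spin options [] curyaw y 99.13 q [ -24.4   34.1   85.9    0.    59.9 -123.5] t 51.75
```

>>> move_arm:
  moves:
    - [0,0,-45,0]
    - [15,-15,-90,0]
    - [40,-55,-110,0]
    - [67,-97,-110,0]
    - [93,-138,-110,0]
    - [118,-178,-110,0]
    - [134,-207,-105,0]
    - [134,-207,-75,0]
    - [134,-207,-70,0]

```text
time_s: 52.65
position: [0.4516, -0.3472, 0.1193]
tool_rot: [[-0.988, -0.157, -0.003], [-0.157, 0.988, 0.003], [0.002, 0.004, -1.0]]
ft_force: [-0.2, -0.1, 0.2]
grip_width: 0.0235
```

>>> move_arm:
  moves:
    - [0,0,0,0]
    - [0,0,0,0]
    - [0,0,-10,0]
    - [0,0,-55,0]
    - [0,0,-60,0]
  grip: 0.4

```text
time_s: 53.15
position: [0.4547, -0.3485, 0.1878]
tool_rot: [[-0.987, -0.16, 0.007], [-0.16, 0.987, -0.008], [-0.005, -0.009, -1.0]]
ft_force: [0.7, -0.9, 0.7]
grip_width: 0.0515
```

Run:
```python
from fit import *
shot("s41",c=(120,150,360,310),f=3.2)
print(loc(env.observe()["position"]))
n=np.array([-np.sin(.4363),0,np.cos(.4363)])
for y in (.0584,-.0584):
    P=L(-.153,y); print(P)
plan(*L(-.153,.0584),.12,99.4)
```

```text
53.2 [ 0.4543 -0.3481  0.1864] [-0.234  -0.0673  0.9348] 0.05130023553685862 tcp px [180.5683 227.1789]
[-0.1914 -0.3323]
[0.4287 0.0436]
[ 0.4477 -0.0717]
delta tool mm [-36.8 391.3  63.7] spin options [np.float64(-0.004), np.float64(3.1376)] curyaw y 99.17 q [ -49.3   25.8   75.4    0.    78.2 -148.5] t 53.2
```

View pics/s41.png

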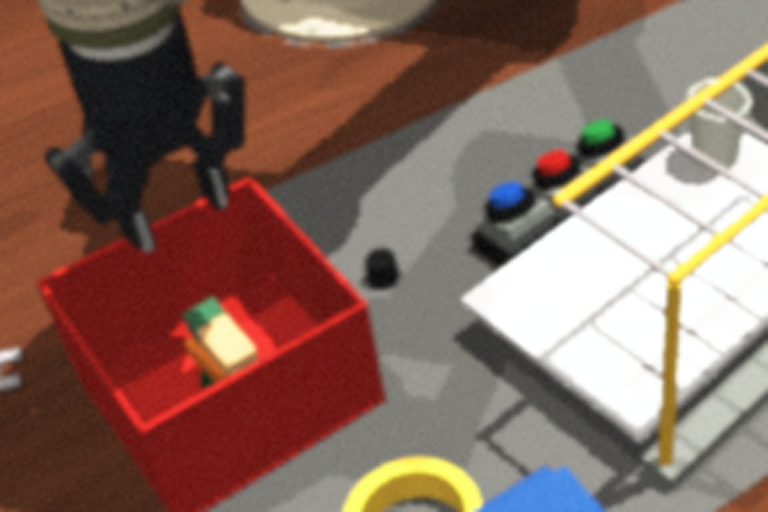

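>>> move_arm:
  moves:
    - [-4,49,0,0]
    - [-7,98,0,0]
    - [-11,147,0,0]
    - [-14,196,0,0]
    - [-18,245,0,0]
    - [-21,294,0,0]
    - [-25,343,10,0]
    - [-28,390,40,0]
    - [-28,391,80,0]
    - [-28,391,107,0]
    - [-28,391,107,0]
  grip: 1

```text
time_s: 54.3
position: [0.4169, 0.044, 0.0724]
tool_rot: [[-0.987, -0.16, -0.006], [-0.16, 0.987, 0.001], [0.006, 0.002, -1.0]]
ft_force: [0.7, -0.9, 0.2]
grip_width: -0.0002
```

Run:
```python
from fit import *
print(loc(env.observe()["position"]))
shot("s42",c=(230,140,350,240),f=6)
```

```text
[-0.1646  0.0607]
54.35 [0.4181 0.0434 0.0741] [0.537  0.4096 0.2528] 2.066310904746824e-05 tcp px [450.0313 260.2717]
```

View pics/s42.png

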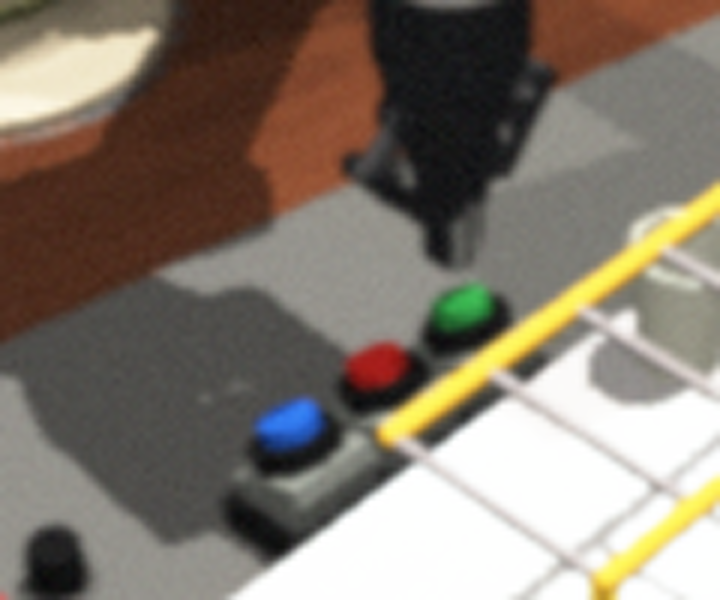

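>>> move_arm:
  moves:
    - [0,0,8,0]
    - [0,0,14,0]
    - [0,0,17,0]
    - [0,0,19,0]

```text
time_s: 54.75
position: [0.4194, 0.0428, 0.0558]
tool_rot: [[-0.987, -0.158, 0.002], [-0.158, 0.987, -0.0], [-0.002, -0.001, -1.0]]
ft_force: [1.3, 0.3, 4.9]
grip_width: 0.0002
```

>>> move_arm:
  moves:
    - [0,0,1.5,0]
    - [0,0,3,0]
    - [0,0,3,0]

```text
time_s: 55.05
position: [0.4195, 0.0429, 0.0534]
tool_rot: [[-0.987, -0.158, 0.003], [-0.158, 0.987, -0.001], [-0.003, -0.001, -1.0]]
ft_force: [0.0, 1.1, 14.7]
grip_width: 0.0
```

Run:
```python
from fit import *
shot("s43",c=(280,170,330,210),f=14); print(loc(env.observe()["position"]))
```

```text
55.1 [0.4195 0.0429 0.0535] [-1.0622  0.454  14.0983] 1.450527832604362e-05 tcp px [352.7436 265.3592]
[-0.1622  0.0593]
```

View pics/s43.png

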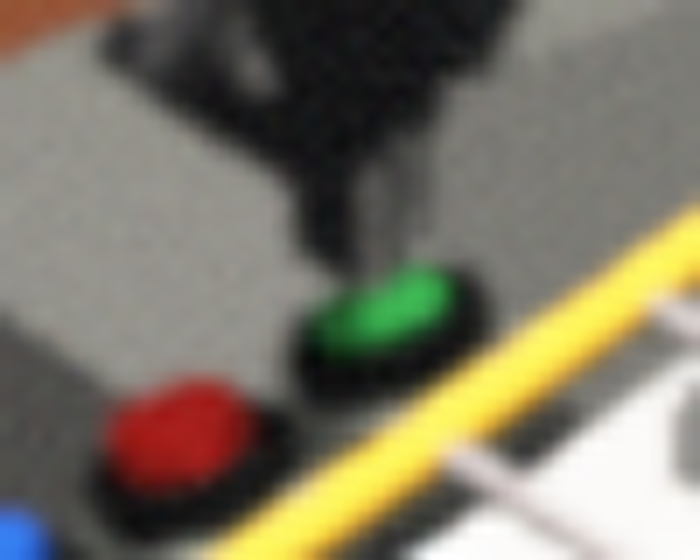

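>>> move_arm:
  moves:
    - [-2,0,1,0]
    - [-3,0,2,0]
    - [-3,0,2.5,0]
    - [-3,0,2.5,0]

```text
time_s: 55.5
position: [0.4201, 0.0432, 0.0524]
tool_rot: [[-0.987, -0.16, -0.001], [-0.16, 0.987, -0.002], [0.002, -0.001, -1.0]]
ft_force: [-18.3, -5.1, 49.3]
grip_width: -0.0002
```

Run:
```python
from fit import *
shot("s44",c=(280,170,330,210),f=14); print(loc(env.observe()["position"]))
```

```text
55.55 [0.42   0.0432 0.0524] [-18.7506  -4.8766  49.276 ] -2.536895532051276e-05 tcp px [355.2453 269.9345]
[-0.1616  0.0594]
```

View pics/s44.png

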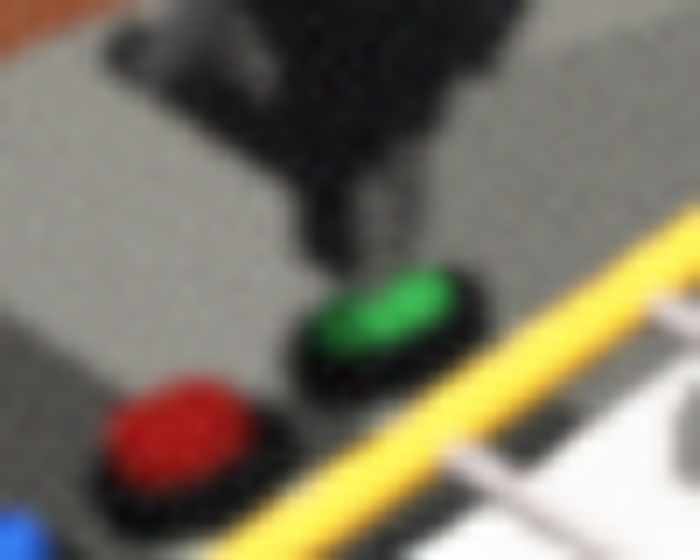

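>>> move_arm:
  moves:
    - [3,0,-3,0]
    - [3,0,-5.5,0]
    - [3,0,-5.5,0]

```text
time_s: 55.85
position: [0.4184, 0.0429, 0.0558]
tool_rot: [[-0.987, -0.159, 0.0], [-0.159, 0.987, -0.0], [0.0, -0.0, -1.0]]
ft_force: [-0.6, -2.8, 3.7]
grip_width: -0.0001
```

>>> move_arm:
  moves:
    - [0,0,-20,0]
    - [0,-5,-35,0]
    - [0,-50,-35,0]
    - [0,-95,-35,0]
    - [0,-116,-35,0]
    - [0,-116,-30,0]
    - [0,-116,-15,0]
    - [0,-116,-15,0]

```text
time_s: 56.65
position: [0.4358, -0.0703, 0.0688]
tool_rot: [[-0.987, -0.159, -0.004], [-0.159, 0.987, 0.002], [0.003, 0.003, -1.0]]
ft_force: [2.2, -0.1, 0.1]
grip_width: 0.0001
```

Run:
```python
from fit import *
print(loc(env.observe()["position"]))
shot("s45",c=(230,140,350,240),f=6)
```

```text
[-0.1645 -0.0551]
56.7 [ 0.4363 -0.0704  0.0696] [-0.1326 -0.3624  0.1687] -0.00010431697421774347 tcp px [278.385  382.2006]
```

View pics/s45.png

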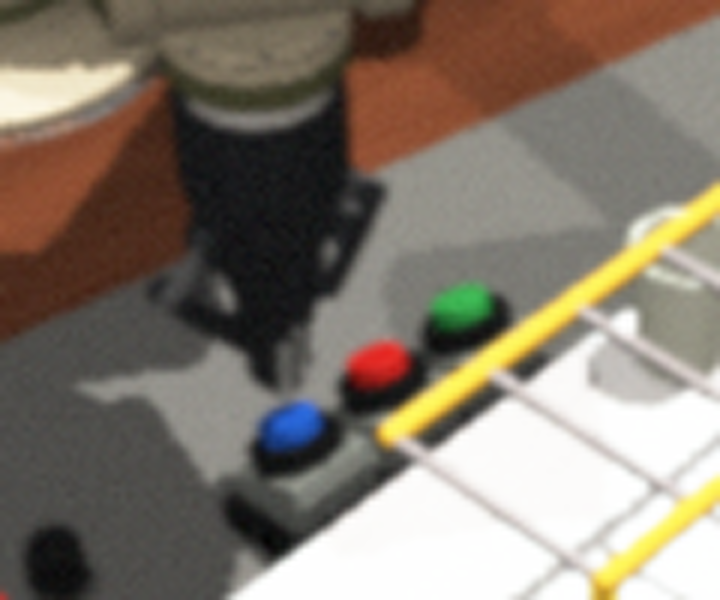

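Green is up again. The fingertip at (282,385) is just in front of and above the blue key (293,428). Pressing it now.

>>> move_arm:
  moves:
    - [-2,-2,5,0]
    - [-3,-3,9,0]
    - [-3,-3,12,0]
    - [-3,-3,15,0]
    - [-3,-3,17,0]
    - [-3,-3,17,0]

```text
time_s: 57.3
position: [0.4411, -0.074, 0.0544]
tool_rot: [[-0.987, -0.159, 0.002], [-0.159, 0.987, -0.001], [-0.002, -0.001, -1.0]]
ft_force: [-2.2, 2.1, 15.2]
grip_width: -0.0
```

>>> move_arm:
  moves:
    - [0,0,1,0]
    - [0,0,1.5,0]
    - [0,0,1.5,0]

```text
time_s: 57.6
position: [0.4413, -0.0741, 0.054]
tool_rot: [[-0.987, -0.159, 0.003], [-0.159, 0.987, -0.001], [-0.003, -0.002, -1.0]]
ft_force: [-4.7, 4.7, 29.5]
grip_width: -0.0003
```

>>> move_arm:
  moves:
    - [0,0,-15,0]
    - [0,0,-50,0]
    - [0,0,-95,0]
    - [0,0,-120,0]
    - [0,0,-120,0]

```text
time_s: 58.1
position: [0.4415, -0.0743, 0.1748]
tool_rot: [[-0.987, -0.159, 0.006], [-0.159, 0.987, -0.003], [-0.005, -0.004, -1.0]]
ft_force: [1.0, -0.2, -1.0]
grip_width: -0.0001
```

Run:
```python
from h import *
shot("s46",c=(120,130,420,310),f=2.6)
shot("t46","top",(130,110,530,290),1.9)
```

```text
58.15 [ 0.44068132 -0.07400934  0.17278128] [-0.37241223 -0.08590087 -0.41176838] 3.959222711867771e-06 tcp px [400.4063342  121.29388948]
58.2 [ 0.44012209 -0.07376447  0.17156742] [0.19615618 0.82131256 0.12977147] 0.00012838979698464562 tcp px [430.54085882 269.61064811]
```

View pics/s46.png

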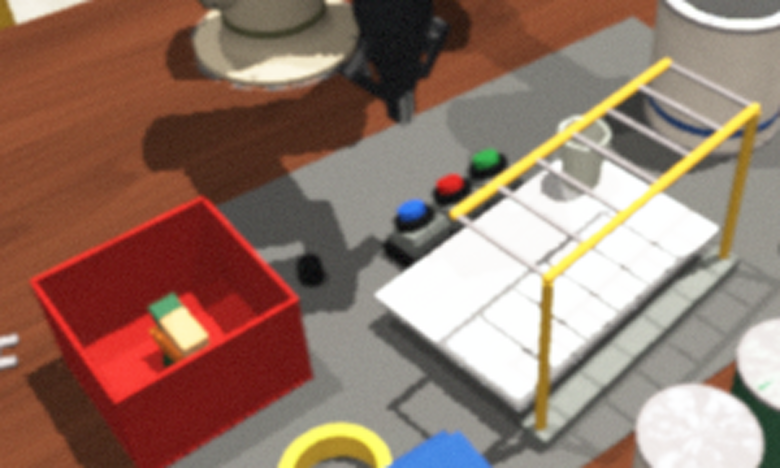

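View pics/t46.png

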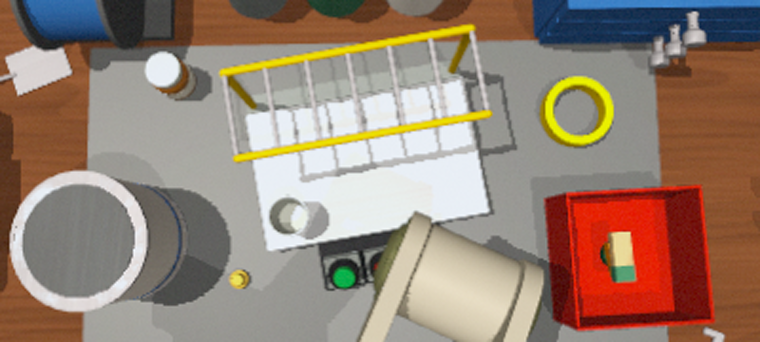

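Run:
```python
from rig import env
print(env.close_job()); print(env.observe()["time_s"])
```

```text
the job is handed in; nothing more can be done
None
the job is handed in; nothing more can be done
```

The job is handed in at about 58 s of the 72 s. All three bits of rubbish are in the bin, then I pressed the green key fully down and released it, then the blue key the same way.

**How the rubbish came out**
- **Plug:** the tool could only point straight down, so I held the stub and used it as a rake to drag the plug from under the rack. It took several tries and was knocked back once before I could grasp it.
- **Wedge:** dragging it with the stub failed. I tipped it onto its end with an open finger, toppled it forward and gripped it.
- **Stub:** it went into the bin last.

**What the last checks showed**
- In the final pictures the stub lies on the wedge and plug in the middle of the bin, the pan is clear apart from the upright cup, and nothing else looks shifted. I judged that by eye and did not re-measure the bystanders or the heights in the bin.
- The green key reached a hard stop at 49 N, with spring force as it came back up.
- The blue key stopped the same way at about 30 N, but I took no picture while it was down.
- The scene picture shows all three keys up and the arm clear, at about 0.17 m height. Only the green key is fully visible in the final top view.

**Contacts worth knowing**
- While I tested the reach, the gripper body touched the rack's front bar at about 12 N.
- The finger pressed the wedge with about 29 N during the tipping.

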